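# Load the deburring pot with the isolator off

## Robot

A 6-joint arm with a two-finger parallel gripper is mounted at the origin on the work surface. World frame = base frame: x ahead of the robot, y to its left, z up, the work surface at z = 0. Lengths are in m, angles in rad, forces in N, time in s.
With the tool pointing down it reaches from about 0.25 to 0.725 m from the base axis. Payload 4 kg.
Tool frame: the origin (TCP) lies between the finger pads, 19 mm behind the fingertips; this is the grasp point; z points along the fingers, y is the line along which they close (so a half turn about z gives the same grasp; the last joint's range is limited). The gripper opens to 85 mm and grips with 20 to 120 N. Pads are 22 mm wide; open, the fingers measure 114 mm over their backs; the gripper's body (76 mm by 85 mm) begins 54 mm behind the grasp point. The pads swing forward as they close: fully open they stand 13 mm farther back than shut.
Start: joints at [1.281, 0.241, 0.005, 1.335, 0, 1.571], TCP at [0.143, 0.479, 0.25] pointing down, gripper open.
Joint ranges: [-2.72, 2.72], [-1.05, 1.87], [-1.09, 1.28], [-1.99, 2.15], [-1.42, 1.44], [-3.14, 3.14]. Speed limits (rad/s): [2.79, 2.79, 3.14, 3.14, 3.14, 3.14].

## Interface

Orientations are given as a unit quaternion [x, y, z, w].
In Python, from workcell import bot gives the robot as it stands. The module is installed in compiled form; this text tells all that it offers.
- The arm moves only by the tool apply_moves, never from a script. Its argument "commands" is a list of rows, each a list of 4 numbers: the shift along the tool's x, y, z scaled (see below), then the turn about the tool's z scaled (see below). In form: [[tx, ty, tz, roll], ...]. A call has exactly 5 rows; each row shifts and turns the commanded pose from where the row before left it, along the tool's axes as they then stand; what a row does not reach is not made up. The controller multiplies each number of a shift by 20 mm and each number of a turn by 60 degrees. A row lasts 1/12 s, in which the tool goes at most 41.7 mm and 7.16 degrees, less where a joint would pass 70% of its speed; a pose out of reach is approached as far as the arm can. A call with a number of a shift or a turn outside -1 to 1 is refused whole. A call with a gripper value outside its range is refused whole. "claw" is the closure, from 0 (fully open) to 1 (shut), set as the call begins (left out, the last holds). The fingers move at their own pace and stop on an object; the grip force is fixed at half the most. Time passes only in rows, so rows that do not move let the fingers close, or fill a call up. It gives the time, the measured TCP pose, the force, the opening and the grip force at its end, in the units of the state.
- bot.get_obs(): the state, without advancing time (a new reading comes with each control period).
- bot.camera(name): name is "scene" or "top" or "wrist"; returns a dict with "image" (420x560x3 uint8, blue, green, red), "camera_matrix" (3x3 intrinsics, pixels), "R" (3x3) and "t" (3): a world point X has camera coordinates R X + t. Camera axes: x right, y down, z forward; pixel columns grow to the right and rows downward; lengths in m; the calibration is good to about 2 mm. A picture is of the moment at which its call begins. There is no depth.
- bot.job_done(): hands the job in; it is judged then, once.
The state is a dict: "clock": time; "joint_pos": joint angles; "joint_vel": joint speeds; "tau": joint torques, N m; "eef_pos": TCP position; "tool_rot": TCP orientation; "ft_force": force on the tool from outside, world axes, zero at the start; "ft_torque": the same for the moment, N m; "grip_width": finger opening in m; "grasp_force": force on a finger pad.
Only numpy, scipy, OpenCV 4.12 (cv2) and the standard library are available. Lean on these libraries where they do the work, as an engineer would, in place of code of your own. Each camera call takes 0.05 s, during which the arm holds its last target. There are 200 camera calls.

## Task

Turn the pot's isolator fully off, lift the lid off the deburring pot and set it down right way up on the rubber mat, and put every corner bracket lying on the bench into the pot. Then put the lid back on, seated flat and centred on the rim, and only then turn the isolator fully on again. Leave the flat mending plates and everything else on the bench where they are.

Things in the scene. Friction and masses are not known exactly. Their poses are not given: they have to be found in the camera images.
- pot: fixed grey round open pot of a vibratory deburring machine (green foot plate, side latches), 162 mm across the rim, rim 105 mm above its origin (centre of its underside, on the bench). Bore 150 mm across at the rim, 140 mm at the inner floor, which is 26 mm above the origin. Starts covered by the lid. It stands at one of two places, the mat at the other.
- lid: loose grey lid, 300 g: disc 166 mm across, 8 mm thick; under it a tapered plug 14 mm deep, 138 to 124 mm across, fits the pot's bore with 6 mm play a side; on top a black bar grip 50 (lid x) x 18 (lid y) x 36 mm high; take it across the 18 mm, 31 mm above the origin. Origin: centre of the disc's underside: 105 mm up when on the pot, 18 mm up on the mat (stands on its plug). Any yaw will do.
- mat: fixed black rubber mat, 190 x 190 x 4 mm, lying on the bench: the place to put the lid down. Origin: centre of its underside.
- isolator: fixed grey isolator switch box, 95 x 95 x 45 mm, lying on the bench with its rotary handle on top. Origin: centre of its underside. A white mark on its top towards its own +x is off, one 60 degrees clockwise from it (seen from above) is on.
- handle (a joint): angle of the isolator's handle, rad: 0 = off (bar along the box's own x axis, white pointer to +x), 1.047 = on (60 degrees clockwise seen from above); solid stops at both ends. A stiff, frictional movement (about 0.1 N m): it stays where it is left, so turn it right up to the stop. Starts on.
- handle_grip (a point): point on the handle's vertical turning axis, 79 mm above the bench, a good TCP height for gripping. The handle is a black bar 66 mm long, 16 mm wide, 55 to 91 mm above the bench, its middle 4 mm to the pointer side of the axis. The point turns with the handle: its x axis runs along the bar to the pointer.
- bracket1: black cast-iron L-shaped corner bracket, 90 g, 22 mm wide (y): foot 44 mm (x) by 8 mm thick, and at the foot's -x end a leg 8 mm thick, rising to 30 mm. Origin: centre of the foot's underside; z up the leg. Starts standing on its foot, any yaw. Grips well across the 22 mm at x = -8 mm, 24 mm up. Three to five of bracket1..5 are there; the state gives None for absent ones.
- bracket2: black cast-iron corner bracket, exactly like bracket1 (or absent).
- bracket3: black cast-iron corner bracket, exactly like bracket1 (or absent).
- bracket4: black cast-iron corner bracket, exactly like bracket1 (or absent).
- plate1: flat black mending plate, 60 x 22 x 6 mm, with three holes, lying flat on the bench; not part of the job, leave alone. Origin: centre of underside.
- plate2: flat mending plate like plate1; leave alone.
- glue: bystander: white glue bottle, 64 mm across, 170 mm tall. Origin: centre of underside.
- tin: bystander: steel tin, 90 mm across, 120 mm tall, behind and between the pot and the mat. Origin: centre of underside.
- tape: bystander: tape measure, 66 x 36 x 62 mm high. Origin: centre of underside.
- screwdriver: bystander: screwdriver lying on the bench.
- offcut: bystander: wood offcut 120 x 60 x 27 mm. Origin: centre of underside.
- brush: bystander: hand brush lying on the bench.
- bracket5: black cast-iron corner bracket, exactly like bracket1 (or absent).

How it is judged:
On the way, in this order (a step that is already met when the one before it is completed fails the run):
1. the isolator is turned off with the lid still on the pot (value of joint handle below 0.12 rad and horizontal distance between lid and pot below 0.008 m and z of lid in the frame of pot between 0.1 and 0.109 m and angle between lid's own z axis and vertical below 0.06 rad), for 0.2 s.
2. the lid stands on the mat, right way up, let go (horizontal distance between lid and mat below 0.06 m and height (world z) of lid below 0.03 m and angle between lid's own z axis and vertical below 0.12 rad and contact force between the fingers and lid below 0.3 N and value of joint handle below 0.12 rad), for 0.2 s.
3. every bracket present is in the open pot (horizontal distance between each of bracket1, bracket2, bracket3, bracket4, bracket5 and pot below 0.07 m and z of each of bracket1, bracket2, bracket3, bracket4, bracket5 in the frame of pot below 0.098 m), for 0.2 s.
4. the lid is seated on the pot again, with the isolator off (all of step 1), for 0.2 s.
5. the isolator is turned on (value of joint handle above 0.92 rad and horizontal distance between lid and pot below 0.008 m and z of lid in the frame of pot between 0.1 and 0.109 m and angle between lid's own z axis and vertical below 0.06 rad), for 0.2 s.
At the end, for the whole second after the job is handed in: Isolator on (over 0.92 rad); lid seated on the pot's rim (within 8 mm of centre, at rim height within 5 mm, level within 0.06 rad); every present bracket inside the pot below the rim; lid and brackets at rest (all of step 3 and all of step 5 and linear speed of each of lid, bracket1, bracket2, bracket3, bracket4, bracket5 below 0.02 m/s); the robot touches nothing.
It fails at once if the isolator is turned on (past 0.5 rad) while the lid is off the pot (value of joint handle above 0.5 rad and (horizontal distance between lid and pot above 0.02 m or z of lid in the frame of pot above 0.125 m)).
It fails at once if a mending plate or another bystander is moved more than 40 mm (distance of any of glue, tin, tape, screwdriver, offcut, brush, plate1, plate2 from where it was at the start of the episode above 0.04 m).
Of bracket1, bracket2, bracket3, bracket4, bracket5 only 3 to 5 are there at a start; the rules pass over those that are not, and their reading is None.
At some moment in a run one of bracket1, bracket2, bracket3, bracket4, bracket5 may be knocked a few centimetres aside while the robot is not near it.
Once in a run the grip may slacken for a moment while it holds something.
It also fails if it takes over 210 s, if anything falls off the work surface, if the arm or the gripper's body presses on something with over 40 N, if the wrist force passes 120 N, or if a joint passes its speed limit or range.

## Working session

There is one attempt and no reset: what is moved stays moved. The work goes in short steps, Python scripts to look and compute and a tool call to move; the robot and the scene stay as the last step left them, time stands still between calls to the robot, and variables do not carry over. Pictures are saved under pics/ and viewed, at most 14 in all, crops included, and the job is handed in when it is done.

Besides the shell and the picture viewer there is one more tool, called after "Call:" as a command line: name --pt "numbers of a row" for each row, then --argument value for the rest. apply_moves: Moves the arm, as the interface text tells. Shifts and turns lie within -1 to 1; 1 stands for 20 mm of shift or 60 degrees of turn. Its arguments: {"type":"object","properties":{"commands":{"type":"array","items":{"type":"array","items":{"type":"number","minimum":-1,"maximum":1}}},"claw":{"type":"number"}},"required":["commands"]}

```bash
mkdir -p pics; cat > h.py <<'E'
from workcell import bot
import numpy as np, cv2, pickle
def snap(name,fn):
    c=bot.camera(name); cv2.imwrite(f'pics/{fn}.png',c['image']); pickle.dump(c,open(f'{fn}.pkl','wb')); return c
def ray(c,u,v,z):
    K,R,t=[np.array(c[k]) for k in('camera_matrix','R','t')]
    d=R.T@np.linalg.inv(K)@np.array([u,v,1.]); o=-R.T@t
    return o+d*(z-o[2])/d[2]
def proj(c,X):
    p=np.array(c['camera_matrix'])@(np.array(c['R'])@np.array(X)+np.array(c['t'])); return p[:2]/p[2]
E
python3 - <<'E'
from h import *
for n in('top','scene'):
    c=snap(n,n+'1'); print(n,-np.array(c['R']).T@c['t'],c['camera_matrix'])
a=cv2.imread('pics/top1.png')
print(bot.get_obs())
E
```

```text
top [ 0.32202765 -0.02943102  1.34928642] [[453.74657332   0.         280.15590611]
 [  0.         453.74657332 206.7726566 ]
 [  0.           0.           1.        ]]
scene [1.30375965 0.47887322 0.80990448] [[408.02002414   0.         281.51507402]
 [  0.         408.02002414 208.23709632]
 [  0.           0.           1.        ]]
{'clock': 0.1, 'joint_pos': array([ 1.28097747e+00,  2.41334462e-01,  3.86150455e-03,  1.33521070e+00,
       -2.29293360e-05,  1.57083987e+00]), 'joint_vel': array([ 5.77552345e-05, -1.08125793e-03,  1.90249202e-03, -6.06415447e-04,
        1.00665140e-03, -8.04562624e-04]), 'tau': array([ 7.84151434e-04, -3.73137438e+01,  2.53010076e+01,  1.08601412e-02,
        5.47405909e-05, -1.16518848e-05]), 'eef_pos': array([0.14274312, 0.47863472, 0.24920452]), 'tool_rot': array([ 1.44424276e-01,  9.89515406e-01, -9.35432445e-04, -1.24902970e-04]), 'ft_force': array([ 1.21819414, -0.31838311,  0.36495191]), 'ft_torque': array([ 0.00078372,  0.00663081, -0.05307312]), 'grasp_force': 0.0, 'grip_width': 0.08545256491920192}
```

View pics/top1.png

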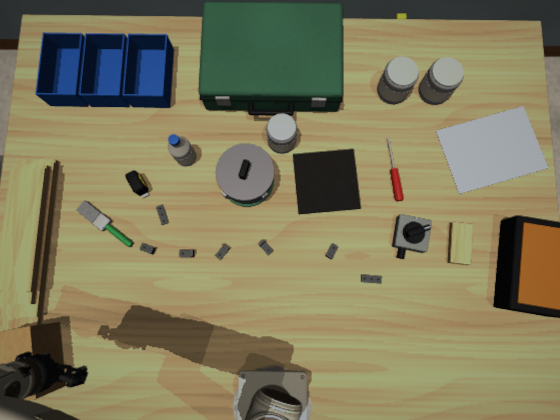

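View pics/scene1.png

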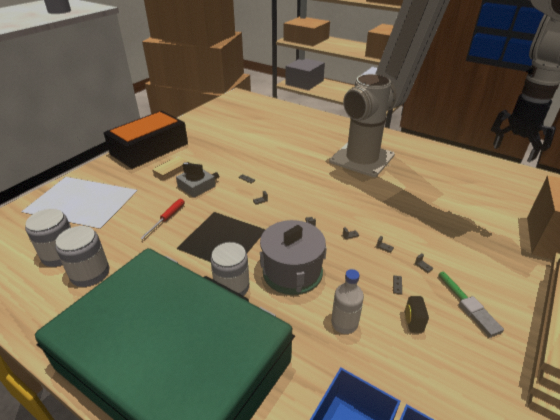

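The top view has +x up and +y left. It shows the pot and lid near (245,173), the mat near (326,181), the isolator near (412,233) and the tin at (282,130). There are five brackets in a row at (148,248), (187,253), (223,251), (266,247) and (332,251), and plates at (162,214) and (371,279). I'll zoom in to measure.

```bash
python3 - <<'E'
from h import *
a=cv2.imread('pics/top1.png')
A=cv2.resize(a[235:262,135:275],None,fx=5.7,fy=5.7,interpolation=cv2.INTER_CUBIC)
B=cv2.resize(a[210:262,320:440],None,fx=5,fy=5,interpolation=cv2.INTER_CUBIC)
C=cv2.resize(a[140:210,210:280],None,fx=2.6,fy=2.6,interpolation=cv2.INTER_CUBIC)
o=np.zeros((600,800,3),np.uint8)
o[:A.shape[0],:A.shape[1]]=A;o[160:160+B.shape[0],:B.shape[1]]=B;o[160:160+C.shape[0],610:610+C.shape[1]]=C
cv2.imwrite('pics/crop1.png',cv2.convertScaleAbs(o,alpha=1.8,beta=10))
E
```

```text
(no output)
```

View pics/crop1.png

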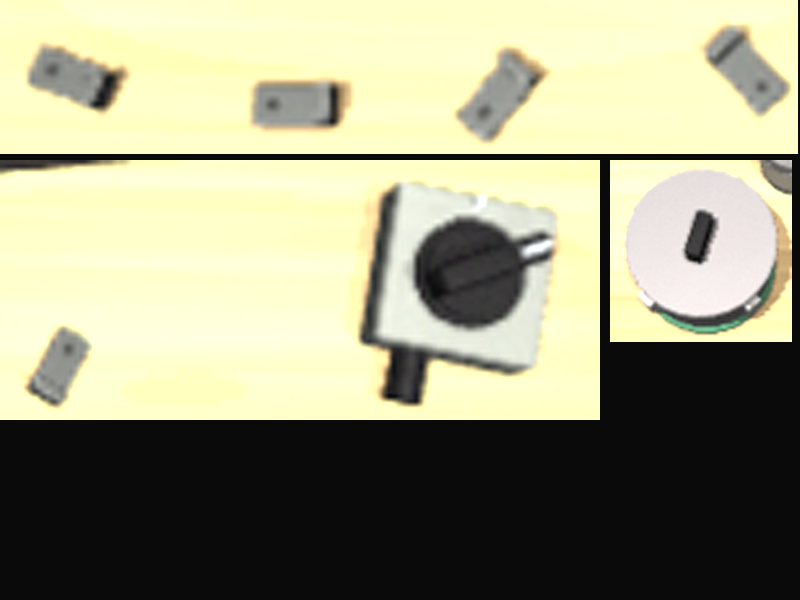

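```bash
cat > fit.py <<'E'
from h import *
from scipy.optimize import minimize
def boxes(x,y,yaw,z=0):
    c,s=np.cos(yaw),np.sin(yaw); R=np.array([[c,-s,0],[s,c,0],[0,0,1]])
    out=[]
    for (x0,x1,z0,z1) in((-.022,.022,0,.008),(-.022,-.014,0,.03)):
        out.append(np.array([R@[a,b,d]+[x,y,z] for a in(x0,x1) for b in(-.011,.011) for d in(z0,z1)]))
    return out
def sil(c,p,roi,s=8):
    u0,v0,w,h=roi; m=np.zeros((h*s,w*s),np.uint8)
    for b in boxes(*p):
        q=np.array([proj(c,X) for X in b]); q=((q+.5-[u0,v0])*s).astype(np.float32)
        cv2.fillConvexPoly(m,cv2.convexHull(q).astype(np.int32),255)
    return cv2.resize(m,(w,h),interpolation=cv2.INTER_AREA)/255.
def fitb(c,u,v,half=16):
    u0,v0=int(u)-half,int(v)-half; im=c['image'].astype(float)
    crop=im[v0:v0+2*half,u0:u0+2*half]
    sat=crop.max(2)-crop.min(2)
    bg=np.median(sat); m=np.clip((bg-sat-8)/(bg-18),0,1)
    m=(sat<.45*bg).astype(float) if False else m
    roi=(u0,v0,2*half,2*half); g=ray(c,u,v,.006)
    best=None
    for yaw in np.arange(0,2*np.pi,np.pi/6):
        f=lambda p:np.mean((sil(c,p,roi,4)-m)**2)
        r=minimize(f,[g[0],g[1],yaw],method='Nelder-Mead',options=dict(initial_simplex=np.array([g[0],g[1],yaw])+np.array([[0,0,0],[.006,0,0],[0,.006,0],[0,0,.3]]),maxiter=80))
        if best is None or r.fun<best.fun: best=r
    p=best.x; return p[0],p[1],np.degrees(p[2])%360,best.fun
E
python3 - <<'E'
from fit import *
c=pickle.load(open('top1.pkl','rb'))
for u,v in((148,248),(187,253),(223,251),(266,247),(332,251)):
    print('br',np.round(fitb(c,u,v),4))
q=[ray(c,320+a/5,210+(b-160)/5,.045)[:2] for a,b in((400,185),(555,208),(530,370),(378,342))]
q=np.array(q);print('iso corners',q.round(4).tolist(),q.mean(0)); 
e=np.roll(q,-1,0)-q; print(np.linalg.norm(e,axis=1),np.degrees(np.arctan2(e[:,1],e[:,0])))
print('hub',ray(c,320+470/5,210+(272-160)/5,.052)[:2], 'disc off mark',ray(c,320+480/5,210+(200-160)/5,.045)[:2])
t=ray(c,320+550/5,210+(240-160)/5,.091)[:2];k=ray(c,320+440/5,210+(282-160)/5,.091)[:2];print('bar',t,k,np.degrees(np.arctan2(*(t-k)[::-1])))
im=c['image'].astype(float);sat=im.max(2)-im.min(2)
m=((sat<40)&(im.mean(2)>85)).astype(np.uint8);roi=np.zeros_like(m);cv2.circle(roi,(245,172),37,1,-1);roi[:, :]*=1
m=cv2.morphologyEx(m*roi,cv2.MORPH_OPEN,np.ones((3,3)))
ct=max(cv2.findContours(m,0,2)[0],key=len);print('lid ell',cv2.fitEllipse(cv2.convexHull(ct)),cv2.minEnclosingCircle(ct))
(u,v),r=cv2.minEnclosingCircle(ct);print('lid',ray(c,u,v,.113),'rpx exp',.083*453.7/(1.349-.113))
g=im.mean(2);mm=((g<45)).astype(np.uint8);rr=np.zeros_like(mm);rr[158:185,228:262]=1
ct=max(cv2.findContours(mm*rr,0,2)[0],key=len);b=cv2.minAreaRect(ct);print('grip',b,ray(c,*b[0],.145))
mm=(g<45).astype(np.uint8);rr=np.zeros_like(mm);rr[140:222,285:365]=1
ct=max(cv2.findContours(mm*rr,0,2)[0],key=len);b=cv2.minAreaRect(ct);print('mat',b,ray(c,*b[0],.004))
E
```

```text
br [4.36000e-01 3.78500e-01 7.16681e+01 4.50000e-03]
br [4.24500e-01 2.62100e-01 9.10268e+01 3.30000e-03]
br [4.303000e-01 1.564000e-01 1.411595e+02 2.900000e-03]
br [4.46600e-01 2.86000e-02 4.07154e+01 1.50000e-03]
br [ 4.384000e-01 -1.674000e-01  3.316116e+02  2.900000e-03]
iso corners [[0.542, -0.3623], [0.53, -0.4515], [0.4359, -0.4334], [0.4504, -0.347]] [ 0.48957819 -0.39854411]
[0.09005138 0.09583584 0.08757248 0.09284281] [-97.66815474 169.0805346   80.44436658  -9.46366024]
hub [ 0.49087598 -0.3990849 ] disc off mark [ 0.53395761 -0.4083277 ]
bar [ 0.50453817 -0.4331061 ] [ 0.47991384 -0.37113508] -68.32948951612079
lid ell ((244.09156799316406, 171.52769470214844), (56.80808639526367, 60.47705078125), 60.18878173828125) ((244.14706420898438, 172.85293579101562), 30.687063217163086)
lid [0.64330648 0.08851278 0.113     ] rpx exp 30.46690938511327
grip ((244.1000213623047, 169.19998168945312), (7.905693531036377, 18.657434463500977), 18.43494987487793) [0.64530771 0.08592461 0.145     ]
mat ((326.2049560546875, 181.2541046142578), (59.57251739501953, 61.7453727722168), 84.80557250976562) [ 0.64927199 -0.15178724  0.004     ]
```

```bash
cat >> h.py <<'E'
from scipy.spatial.transform import Rotation as Ro
def head():
    o=bot.get_obs(); R=Ro.from_quat(o['tool_rot']).as_matrix(); return o,R,np.degrees(np.arctan2(R[1,0],R[0,0]))
def go(x,y,z,h=None):
    "turn units, then tool shift units after the turn"
    o,R,h0=head(); h=h0 if h is None else h
    dh=(h-h0+180)%360-180; e=np.radians(h)
    d=np.array([x,y,z])-o['eef_pos']
    print('t%.1f'%o['clock'],'pos',o['eef_pos'].round(4),'h%.1f'%h0,'j6 %.0f'%np.degrees(o['joint_pos'][5]),'w%.4f f%.1f'%(o['grip_width'],o['grasp_force']))
    print(' roll %.3f'%(-dh/60),'tx %.2f ty %.2f tz %.2f'%tuple(np.array([d[0]*np.cos(e)+d[1]*np.sin(e), d[0]*np.sin(e)-d[1]*np.cos(e), -d[2]])/.02))
E
cat > fit4.py <<'E'
from fit import *
c=pickle.load(open('top1.pkl','rb'))
u0,v0=250,231;im=c['image'][v0:v0+32,u0:u0+32].astype(float);sat=im.max(2)-im.min(2);bg=np.median(sat);m=np.clip((bg-sat-8)/(bg-18),0,1)
for y0 in(40,220):
    g=np.array([.4466,.0286,np.radians(y0)])
    r=minimize(lambda p:np.mean((sil(c,p,(u0,v0,32,32),4)-m)**2),g,method='Nelder-Mead',options=dict(initial_simplex=g+np.array([[0,0,0],[.006,0,0],[0,.006,0],[0,0,.2]])))
    print(r.x[:2],np.degrees(r.x[2]),r.fun)
E
python3 fit4.py; python3 -c "
from h import *
go(.30,.05,.25,110.5);go(.490,-.399,.15,110.5)"
```

```text
[0.44659039 0.02846342] 41.51305033849647 0.0020536553699298347
[0.44496845 0.02751015] 223.05189478926556 0.0026181918462850826
t0.1 pos [0.1427 0.4786 0.2492] h163.4 j6 90 w0.0855 f0.0
 roll 0.882 tx -22.83 ty -0.14 tz -0.04
t0.1 pos [0.1427 0.4786 0.2492] h163.4 j6 90 w0.0855 f0.0
 roll 0.882 tx -47.18 ty 0.90 tz 4.96
```

Call:
apply_moves --pt "0 0 0 0.1" --pt "0 0 0 0.1" --pt "0 0 0 0.1" --pt "0 0 0 0.1" --pt "0 0 0 0.1"

```text
clock: 0.52
eef_pos: [0.1428, 0.4788, 0.2495]
tool_rot: [0.398, 0.917, -0.001, 0.0]
ft_force: [-0.5, -0.8, -0.3]
grip_width: 0.0853
grasp_force: 0.0
```

```bash
python3 -c "
from h import *
go(.490,-.399,.15,110.5)"
```

```text
t0.5 pos [0.1428 0.4788 0.2495] h133.1 j6 120 w0.0853 f0.0
 roll 0.377 tx -47.19 ty 0.89 tz 4.97
```

Call:
apply_moves --pt "-0.5 0 0 0.1" --pt "-1 0 0 0.1" --pt "-1 0 0 0.1" --pt "-1 0 0 0.077" --pt "-1 0 0 0"

```text
clock: 0.93
eef_pos: [0.1883, 0.4012, 0.2494]
tool_rot: [0.569, 0.822, -0.001, 0.0]
ft_force: [0.5, 0.1, -1.1]
grip_width: 0.0858
grasp_force: 0.0
```

Call:
apply_moves --pt "-1 0 0 0" --pt "-1 0 0 0" --pt "-1 0 0 0" --pt "-1 0 0 0" --pt "-1 0 0 0"

```text
clock: 1.35
eef_pos: [0.2235, 0.3075, 0.2496]
tool_rot: [0.568, 0.823, -0.0, 0.0]
ft_force: [-0.3, -0.8, -0.2]
grip_width: 0.0857
grasp_force: 0.0
```

Call:
apply_moves --pt "-1 0 0 0" --pt "-1 0 0 0" --pt "-1 0 0 0" --pt "-1 0 0 0" --pt "-1 0 0 0"

```text
clock: 1.77
eef_pos: [0.2588, 0.214, 0.2497]
tool_rot: [0.568, 0.823, -0.0, -0.0]
ft_force: [0.4, -0.6, -0.2]
grip_width: 0.0854
grasp_force: 0.0
```

Call:
apply_moves --pt "-1 0 0 0" --pt "-1 0 0 0" --pt "-1 0 0 0" --pt "-1 0 0 0" --pt "-1 0 0 0"

```text
clock: 2.18
eef_pos: [0.2943, 0.1206, 0.2498]
tool_rot: [0.568, 0.823, -0.0, -0.0]
ft_force: [0.3, 0.4, 0.2]
grip_width: 0.0854
grasp_force: 0.0
```

Call:
apply_moves --pt "-1 0 0 0" --pt "-1 0 0 0" --pt "-1 0 0 0" --pt "-1 0 0 0" --pt "-1 0 0 0"

```text
clock: 2.6
eef_pos: [0.3297, 0.0271, 0.2498]
tool_rot: [0.568, 0.823, -0.0, -0.0]
ft_force: [0.3, 0.3, -0.9]
grip_width: 0.0855
grasp_force: 0.0
```

Call:
apply_moves --pt "-1 0 0 0" --pt "-1 0 0 0" --pt "-1 0 0 0" --pt "-1 0 0 0" --pt "-1 0 0 0"

```text
clock: 3.02
eef_pos: [0.3652, -0.0663, 0.2497]
tool_rot: [0.568, 0.823, -0.0, -0.0]
ft_force: [-0.5, 0.1, -0.4]
grip_width: 0.0856
grasp_force: 0.0
```

Call:
apply_moves --pt "-1 0 0 0" --pt "-1 0 0 0" --pt "-1 0 0 0" --pt "-1 0 0 0" --pt "-1 0 0 0"

```text
clock: 3.43
eef_pos: [0.4007, -0.1597, 0.2496]
tool_rot: [0.568, 0.823, -0.0, -0.001]
ft_force: [1.3, -0.1, 0.3]
grip_width: 0.0853
grasp_force: 0.0
```

Call:
apply_moves --pt "-1 0 0 0" --pt "-1 0 0 0" --pt "-1 0 0 0" --pt "-1 0 0 0" --pt "-1 0 0 0"

```text
clock: 3.85
eef_pos: [0.4362, -0.2531, 0.2494]
tool_rot: [0.568, 0.823, -0.0, -0.001]
ft_force: [0.1, 1.1, 0.3]
grip_width: 0.0854
grasp_force: 0.0
```

Call:
apply_moves --pt "-1 0 0 0" --pt "-1 0 0 0" --pt "-1 0 0 0" --pt "-0.5 0 0 0" --pt "0 0 0 0"

```text
clock: 4.27
eef_pos: [0.4613, -0.3192, 0.249]
tool_rot: [0.569, 0.823, -0.0, -0.0]
ft_force: [-0.0, 0.3, 0.6]
grip_width: 0.0857
grasp_force: 0.0
```

```bash
python3 -c "
from h import *
go(.490,-.399,.079,110.5)
c=snap('wrist','w1'); print(c['R'],c['t'])
print(proj(c,(.49,-.399,.091)))"
```

```text
t4.3 pos [ 0.4613 -0.3192  0.249 ] h110.7 j6 35 w0.0857 f0.0
 roll 0.003 tx -4.24 ty -0.05 tz 8.50
[[ 9.35537156e-01  3.53227556e-01 -7.24089021e-04]
 [ 3.40356362e-01 -9.00895158e-01  2.69342648e-01]
 [ 9.44869168e-02 -2.52226503e-01 -9.63044139e-01]] [-0.31912771 -0.47907087  0.25355557]
[279.07183891 280.49678267]
```

View pics/w1.png

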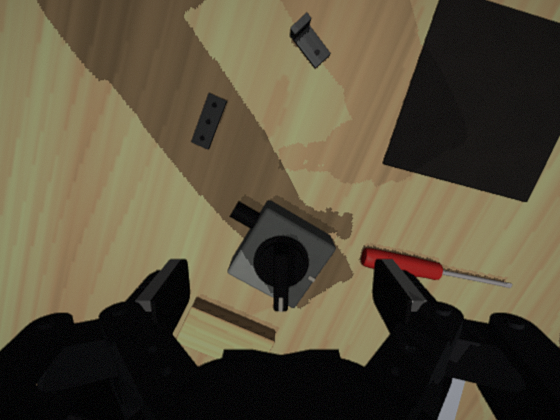

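The wrist view shows the handle hub at (281,262) and the bar running straight along tool x at column 280, which agrees with the projected axis. Next I go over it, down, and grip.

Call:
apply_moves --pt "-1 0 0 0" --pt "-1 0 0 0" --pt "-1 0 0 0" --pt "-1 0 0.5 0" --pt "-0.24 0 1 0"

```text
clock: 4.73
eef_pos: [0.493, -0.3991, 0.2224]
tool_rot: [0.568, 0.823, -0.0, 0.003]
ft_force: [-0.2, 1.5, -0.4]
grip_width: 0.0855
grasp_force: 0.0
```

Call:
apply_moves --pt "0 0 1 0" --pt "0 0 1 0" --pt "0 0 1 0" --pt "0 0 1 0" --pt "0 0 1 0"

```text
clock: 5.15
eef_pos: [0.4909, -0.3954, 0.1193]
tool_rot: [0.568, 0.823, 0.0, -0.0]
ft_force: [-0.2, 0.5, 0.6]
grip_width: 0.0855
grasp_force: 0.0
```

Call:
apply_moves --pt "0 0 1 0" --pt "0 0 0.9 0" --pt "0 0 0 0" --pt "0 0 0 0" --pt "0 0 0 0"

```text
clock: 5.57
eef_pos: [0.4917, -0.3968, 0.0833]
tool_rot: [0.568, 0.823, 0.0, 0.001]
ft_force: [0.9, -0.4, 1.1]
grip_width: 0.0853
grasp_force: 0.0
```

Call:
apply_moves --pt "0 0 0 0" --pt "0 0 0 0" --pt "0 0 0 0" --pt "0 0 0 0" --pt "0 0 0 0" --claw 1

```text
clock: 5.98
eef_pos: [0.4913, -0.3973, 0.0825]
tool_rot: [0.568, 0.823, -0.0, 0.0]
ft_force: [0.4, 0.6, -0.9]
grip_width: 0.0254
grasp_force: 0.0
```

Call:
apply_moves --pt "0 0 0 0" --pt "0 0 0 0" --pt "0 0 0 0" --pt "0 0 0 0" --pt "0 0 0 0"

```text
clock: 6.4
eef_pos: [0.4907, -0.3975, 0.0825]
tool_rot: [0.568, 0.823, -0.001, -0.0]
ft_force: [-3.8, -0.6, 5.7]
grip_width: 0.015
grasp_force: 59.8
```

```bash
python3 -c "
from h import *
go(.490,-.399,.079,170.5)"
```

```text
t6.4 pos [ 0.4907 -0.3975  0.0825] h110.7 j6 30 w0.0150 f59.8
 roll -0.996 tx 0.02 ty -0.08 tz 0.18
```

Call:
apply_moves --pt "0 0 0 -0.1" --pt "0 0 0 -0.1" --pt "0 0 0 -0.1" --pt "0 0 0 -0.1" --pt "0 0 0 -0.1"

```text
clock: 6.82
eef_pos: [0.49, -0.3979, 0.0825]
tool_rot: [0.334, 0.943, -0.001, -0.001]
ft_force: [-5.7, -2.2, 5.5]
grip_width: 0.015
grasp_force: 59.9
```

Call:
apply_moves --pt "0 0 0 -0.1" --pt "0 0 0 -0.1" --pt "0 0 0 -0.1" --pt "0 0 0 -0.1" --pt "0 0 0 -0.1"

```text
clock: 7.23
eef_pos: [0.4897, -0.3986, 0.0825]
tool_rot: [0.079, 0.997, -0.001, -0.001]
ft_force: [-6.6, -3.5, 7.1]
grip_width: 0.0151
grasp_force: 62.2
```

Call:
apply_moves --pt "0 0 0 -0.05" --pt "0 0 0 -0.02" --pt "0 0 0 0" --pt "0 0 0 0" --pt "0 0 0 0"

```text
clock: 7.65
eef_pos: [0.4896, -0.3987, 0.0826]
tool_rot: [0.048, 0.999, -0.001, -0.001]
ft_force: [-5.2, -1.8, 6.0]
grip_width: 0.015
grasp_force: 87.1
```

```bash
python3 -c "
from h import *
go(.490,-.399,.079,170.5);print(bot.get_obs()['ft_torque'],bot.get_obs()['ft_force'])"
```

```text
t7.7 pos [ 0.4896 -0.3987  0.0826] h174.5 j6 -34 w0.0150 f87.1
 roll 0.066 tx -0.02 ty -0.01 tz 0.18
[-0.30767189  1.08209243 -2.34343585] [-5.19855547 -1.77675835  6.00368519]
```

Call:
apply_moves --pt "0 0 0 0" --pt "0 0 0 0" --pt "0 0 0 0" --pt "0 0 0 0" --pt "0 0 0 0" --claw 0

```text
clock: 8.07
eef_pos: [0.4915, -0.3965, 0.0817]
tool_rot: [0.043, 0.999, 0.0, -0.0]
ft_force: [0.3, -0.4, -0.1]
grip_width: 0.0746
grasp_force: 0.0
```

Call:
apply_moves --pt "0 0 -0.5 0.03" --pt "0 0 -1 0.05" --pt "0 0 -1 0.05" --pt "0 0 -1 0.045" --pt "0 0 -1 0"

```text
clock: 8.48
eef_pos: [0.4914, -0.3966, 0.1727]
tool_rot: [0.135, 0.991, 0.0, -0.0]
ft_force: [0.4, 0.3, 0.2]
grip_width: 0.0855
grasp_force: 0.0
```

Call:
apply_moves --pt "0 0 -1 0" --pt "0 0 -1 0" --pt "0 0 -1 0" --pt "0 0 -1 0" --pt "0 0 -1 0"

```text
clock: 8.9
eef_pos: [0.4914, -0.3966, 0.2729]
tool_rot: [0.135, 0.991, 0.0, 0.0]
ft_force: [-0.1, -1.0, -0.1]
grip_width: 0.0852
grasp_force: 0.0
```

```bash
python3 - <<'E'
from h import *
go(.57,.06,.27,164)
c=snap('top','top2');a=c['image'][200:262,380:440]
cv2.imwrite('pics/crop2.png',cv2.convertScaleAbs(cv2.resize(a,None,fx=6,fy=6,interpolation=2),alpha=1.6))
E
```

```text
t8.9 pos [ 0.4914 -0.3966  0.2729] h164.5 j6 -23 w0.0852 f0.0
 roll 0.009 tx 2.51 ty 23.03 tz 0.15
```

Call:
apply_moves --pt "0.1 1 0 0" --pt "0.1 1 0 0" --pt "0.1 1 0 0" --pt "0.1 1 0 0" --pt "0.1 1 0 0"

```text
clock: 9.37
eef_pos: [0.5085, -0.2968, 0.2716]
tool_rot: [0.135, 0.991, 0.0, -0.0]
ft_force: [0.7, 0.1, -0.6]
grip_width: 0.0854
grasp_force: 0.0
```

Call:
apply_moves --pt "0.1 1 0 0" --pt "0.1 1 0 0" --pt "0.1 1 0 0" --pt "0.1 1 0 0" --pt "0.1 1 0 0"

```text
clock: 9.78
eef_pos: [0.5256, -0.1977, 0.2717]
tool_rot: [0.135, 0.991, 0.0, -0.0]
ft_force: [-0.0, 0.5, 0.3]
grip_width: 0.0848
grasp_force: 0.0
```

Call:
apply_moves --pt "0.1 1 0 0" --pt "0.1 1 0 0" --pt "0.1 1 0 0" --pt "0.1 1 0 0" --pt "0.1 1 0 0"

```text
clock: 10.2
eef_pos: [0.5427, -0.0986, 0.2717]
tool_rot: [0.135, 0.991, 0.0, -0.0]
ft_force: [-0.0, -0.3, -0.1]
grip_width: 0.0853
grasp_force: 0.0
```

Call:
apply_moves --pt "0.2 1 0 0" --pt "0.2 1 0 0" --pt "0.2 1 0 0" --pt "0.2 1 0 0" --pt "0.2 1 0 0"

```text
clock: 10.62
eef_pos: [0.55, 0.0031, 0.2717]
tool_rot: [0.135, 0.991, 0.0, -0.0]
ft_force: [-0.3, -0.5, 0.2]
grip_width: 0.0856
grasp_force: 0.0
```

Call:
apply_moves --pt "0 1 0 0" --pt "0 1 0 0" --pt "0 1 0 0" --pt "0 0 0 0" --pt "0 0 0 0"

```text
clock: 11.03
eef_pos: [0.5661, 0.0607, 0.2715]
tool_rot: [0.134, 0.991, -0.0, -0.0]
ft_force: [0.4, -0.7, 0.5]
grip_width: 0.0856
grasp_force: 0.0
```

```bash
python3 - <<'E'
from h import *
go(.644,.087,.136,164)
w=snap('wrist','w2')['image'];top=snap('top','top3')['image']
o=np.zeros((420,800,3),np.uint8);o[:,:560]=w
o[:240,560:]=cv2.resize(top[208:258,385:435],(240,240),interpolation=2)
cv2.imwrite('pics/m2.png',cv2.convertScaleAbs(o,alpha=1.5))
E
```

```text
t11.0 pos [0.5661 0.0607 0.2715] h164.6 j6 21 w0.0856 f0.0
 roll 0.010 tx -3.38 ty 2.34 tz 6.77
```

View pics/m2.png

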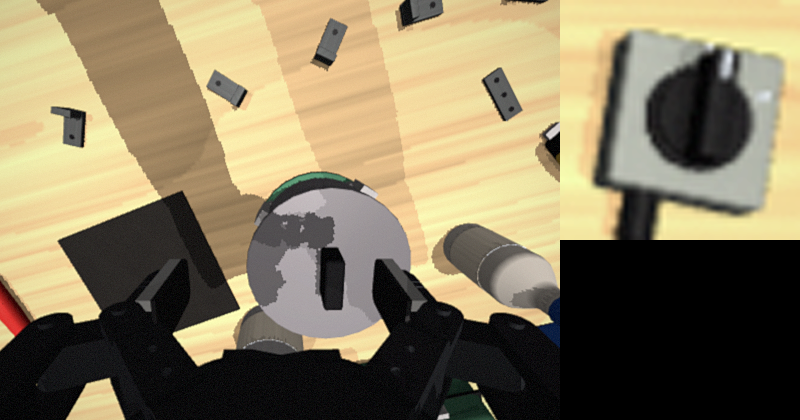

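The isolator pointer now covers the off mark and the on mark is uncovered. The lid disc is centred near (329,262) and its grip near (333,278). I'll fit the grip box and the disc.

```bash
cat > lid.py <<'E'
from h import *
from scipy.optimize import minimize
def lidfit(c,g,zb,ring=True,thr=45):
    im=c['image'].astype(float); gr=im.max(2)
    g=np.array(g,float)
    q=np.array([proj(c,(g[0]+.03*a,g[1]+.03*b,zb+d)) for a in(-1,1) for b in(-1,1) for d in(.008,.044)])
    u0,v0=np.floor(q.min(0)).astype(int)-4; u1,v1=np.ceil(q.max(0)).astype(int)+4
    m=(gr[v0:v1,u0:u1]<thr).astype(np.uint8)
    n,l,st,_=cv2.connectedComponentsWithStats(m); k=1+np.argmax(st[1:,4]); m=(l==k).astype(float)
    def s(p):
        C,S=np.cos(p[2]),np.sin(p[2])
        b=np.array([proj(c,(p[0]+a*C-w*S,p[1]+a*S+w*C,z)) for a in(-.025,.025) for w in(-.009,.009) for z in(zb+.008,zb+.044)])
        k=np.zeros((m.shape[0]*4,m.shape[1]*4),np.uint8)
        cv2.fillConvexPoly(k,cv2.convexHull(((b+.5-[u0,v0])*4).astype(np.float32)).astype(np.int32),255)
        return cv2.resize(k,m.shape[::-1],interpolation=3)/255.
    f=lambda p:np.mean((s(p)-m)**2)
    best=min((minimize(f,g+[0,0,d],method='Nelder-Mead',options=dict(initial_simplex=g+[0,0,d]+np.array([[0,0,0],[.008,0,0],[0,.008,0],[0,0,.2]]))) for d in(-.25,0,.25)),key=lambda r:r.fun)
    return best.x[:2],np.degrees(best.x[2]),best.fun,m.sum()
E
python3 - <<'E'
from lid import *
g=(.644,.087,np.radians(-16))
for f in('w2','top1'):
    c=pickle.load(open(f+'.pkl','rb'))
    for t in(30,45,60): print(f,t,lidfit(c,g,.105,thr=t))
c=pickle.load(open('w2.pkl','rb'));print(ray(c,329,262,.113),proj(c,(.644,.087,.113)))
E
```

```text
w2 30 (array([0.64860322, 0.08760581]), np.float64(-12.19419451428798), np.float64(0.020592135720734157), np.float64(1339.0))
w2 45 (array([0.64895461, 0.08752733]), np.float64(-12.730773898863587), np.float64(0.01529766744906045), np.float64(1397.0))
w2 60 (array([0.64607918, 0.08747247]), np.float64(-12.19992550874301), np.float64(0.11313927371573718), np.float64(2393.0))
top1 30 (array([0.65106316, 0.08726112]), np.float64(-8.916183634434965), np.float64(0.07213003482823348), np.float64(83.0))
top1 45 (array([0.64727315, 0.08658796]), np.float64(-12.69090347488101), np.float64(0.021498928579505618), np.float64(140.0))
top1 60 (array([0.64925473, 0.08663113]), np.float64(-16.21063179687744), np.float64(0.012770879978288893), np.float64(156.0))
[0.64168933 0.0902917  0.113     ] [326.31192171 264.83912289]
```

```bash
python3 -c "
from h import *
go(.646,.0878,.2715,167.5)"
```

```text
t11.1 pos [0.5659 0.0593 0.2718] h164.5 j6 22 w0.0853 f0.0
 roll -0.050 tx -3.60 ty 2.26 tz 0.01
```

Call:
apply_moves --pt "0 0 0 -0.05" --pt "-0.9 0.56 0 0" --pt "-0.9 0.56 0 0" --pt "-0.9 0.56 0 0" --pt "-0.9 0.56 0 0"

```text
clock: 11.55
eef_pos: [0.6468, 0.0864, 0.2723]
tool_rot: [0.11, 0.994, -0.0, 0.0]
ft_force: [0.3, -0.1, 1.6]
grip_width: 0.0857
grasp_force: 0.0
```

Call:
apply_moves --pt "0 0 0.8 0" --pt "0 0 1 0" --pt "0 0 1 0" --pt "0 0 1 0" --pt "0 0 0 0"

```text
clock: 11.97
eef_pos: [0.6435, 0.086, 0.191]
tool_rot: [0.11, 0.994, -0.001, -0.004]
ft_force: [-0.0, -0.8, -0.9]
grip_width: 0.0853
grasp_force: 0.0
```

```bash
python3 -c "
from h import *
go(.646,.0878,.137,167.5)"
```

```text
t12.0 pos [0.6435 0.086  0.191 ] h167.4 j6 20 w0.0853 f0.0
 roll -0.002 tx -0.10 ty 0.12 tz 2.70
```

Call:
apply_moves --pt "-0.05 0.07 0.9 0" --pt "0 0 0.9 0" --pt "0 0 0.85 0" --pt "0 0 0 0" --pt "0 0 0 0"

```text
clock: 12.38
eef_pos: [0.647, 0.088, 0.1432]
tool_rot: [0.11, 0.994, -0.0, -0.001]
ft_force: [0.1, -1.3, -0.1]
grip_width: 0.0855
grasp_force: 0.0
```

Call:
apply_moves --pt "0 0 0 0" --pt "0 0 0 0" --pt "0 0 0 0" --pt "0 0 0 0" --pt "0 0 0 0" --claw 1

```text
clock: 12.8
eef_pos: [0.6478, 0.0889, 0.1438]
tool_rot: [0.109, 0.994, 0.0, 0.001]
ft_force: [-0.6, 0.1, 0.0]
grip_width: 0.0258
grasp_force: 0.0
```

Call:
apply_moves --pt "0 0 0 0" --pt "0 0 0 0" --pt "0 0 0 0" --pt "0 0 0 0" --pt "0 0 0 0"

```text
clock: 13.22
eef_pos: [0.6478, 0.0889, 0.1439]
tool_rot: [0.109, 0.994, 0.0, 0.001]
ft_force: [-1.0, -0.4, 4.9]
grip_width: 0.017
grasp_force: 61.2
```

```bash
python3 -c "
from h import *
go(.646,.0878,.137,167.5);print(bot.get_obs()['ft_force'],bot.get_obs()['ft_torque'])"
```

```text
t13.2 pos [0.6478 0.0889 0.1439] h167.5 j6 20 w0.0170 f61.2
 roll -0.000 tx 0.07 ty -0.07 tz 0.34
[-1.03223372 -0.42298275  4.89315848] [-0.0833261   0.20508824 -0.12898139]
```

Call:
apply_moves --pt "0 0 0 0" --pt "0 0 0 0" --pt "0 0 0 0" --pt "0 0 0.2 0" --pt "0 0 0.14 0" --claw 0.6

```text
clock: 13.63
eef_pos: [0.6472, 0.0888, 0.1354]
tool_rot: [0.109, 0.994, -0.0, -0.0]
ft_force: [0.2, -0.3, 0.5]
grip_width: 0.0343
grasp_force: 0.0
```

Call:
apply_moves --pt "0 0 0 0" --pt "0 0 0 0" --pt "0 0 0 0" --pt "0 0 0 0" --pt "0 0 0 0" --claw 1

```text
clock: 14.05
eef_pos: [0.6471, 0.0887, 0.1357]
tool_rot: [0.109, 0.994, -0.0, -0.0]
ft_force: [-0.6, -0.5, -2.5]
grip_width: 0.0176
grasp_force: 59.0
```

Call:
apply_moves --pt "0 0 0 0" --pt "0 0 0 0" --pt "0 0 0 0" --pt "0 0 0 0" --pt "0 0 0 0"

```text
clock: 14.47
eef_pos: [0.6474, 0.0888, 0.1362]
tool_rot: [0.109, 0.994, 0.0, 0.0]
ft_force: [1.0, -0.4, -3.8]
grip_width: 0.0173
grasp_force: 59.0
```

Call:
apply_moves --pt "0 0 -0.3 0" --pt "0 0 -0.5 0" --pt "0 0 -0.6 0" --pt "0 0 -0.6 0" --pt "0 0 -0.6 0"

```text
clock: 14.88
eef_pos: [0.6477, 0.0888, 0.19]
tool_rot: [0.109, 0.994, 0.0, 0.001]
ft_force: [-0.1, 0.3, -2.6]
grip_width: 0.0176
grasp_force: 40.6
```

```bash
python3 -c "
from h import *
go(.649,-.152,.22,167.5);print(bot.get_obs()['ft_force'],bot.get_obs()['ft_torque'])"
```

```text
t14.9 pos [0.6477 0.0888 0.19  ] h167.5 j6 20 w0.0176 f40.6
 roll -0.000 tx -2.67 ty -11.74 tz -1.50
[-0.07453208  0.34163008 -2.62060292] [ 0.0215355  -0.01550723 -0.00914689]
```

Call:
apply_moves --pt "0 0 -0.5 0" --pt "0 0 -0.5 0" --pt "0 -0.3 -0.2 0" --pt "-0.1 -0.5 0 0" --pt "-0.2 -0.7 0 0"

```text
clock: 15.3
eef_pos: [0.6465, 0.058, 0.2123]
tool_rot: [0.108, 0.994, 0.0, -0.0]
ft_force: [0.5, -1.2, -2.4]
grip_width: 0.0174
grasp_force: 63.0
```

Call:
apply_moves --pt "-0.2 -0.8 0 0" --pt "-0.2 -0.8 0 0" --pt "-0.2 -0.8 0 0" --pt "-0.2 -0.8 0 0" --pt "-0.2 -0.8 0 0"

```text
clock: 15.72
eef_pos: [0.6481, -0.0268, 0.2109]
tool_rot: [0.11, 0.994, -0.0, -0.001]
ft_force: [-0.5, -0.5, -2.0]
grip_width: 0.0176
grasp_force: 63.0
```

Call:
apply_moves --pt "-0.2 -0.8 0 0" --pt "-0.2 -0.8 0 0" --pt "-0.2 -0.8 0 0" --pt "-0.2 -0.8 0 0" --pt "-0.2 -0.8 0 0"

```text
clock: 16.13
eef_pos: [0.6504, -0.109, 0.2112]
tool_rot: [0.11, 0.994, -0.0, -0.001]
ft_force: [-0.2, 0.4, -2.5]
grip_width: 0.0173
grasp_force: 63.0
```

Call:
apply_moves --pt "-0.2 -0.8 0 0" --pt "-0.2 -0.8 0 0" --pt "0 -0.6 0 0" --pt "0 0 0 0" --pt "0 0 0 0"

```text
clock: 16.55
eef_pos: [0.6491, -0.1521, 0.2121]
tool_rot: [0.11, 0.994, 0.0, -0.0]
ft_force: [0.1, -0.3, -2.7]
grip_width: 0.0173
grasp_force: 62.9
```

```bash
python3 -c "
from h import *
go(.649,-.152,.051,167.5);print(bot.get_obs()['ft_force'],bot.get_obs()['ft_torque'])"
```

```text
t16.6 pos [ 0.6491 -0.1521  0.2121] h167.4 j6 -1 w0.0173 f62.9
 roll -0.002 tx 0.01 ty 0.00 tz 8.05
[ 0.12468605 -0.2647166  -2.72976729] [ 0.03351097  0.00043325 -0.01604784]
```

Call:
apply_moves --pt "0 0 0.5 0" --pt "0 0 1 0" --pt "0 0 1 0" --pt "0 0 1 0" --pt "0 0 1 0"

```text
clock: 16.97
eef_pos: [0.6493, -0.1497, 0.1207]
tool_rot: [0.108, 0.994, 0.0, -0.0]
ft_force: [-0.1, -0.6, -2.8]
grip_width: 0.0173
grasp_force: 63.0
```

Call:
apply_moves --pt "0 0 1 0" --pt "0 0 1 0" --pt "0 0 0.7 0" --pt "0 0 0.4 0" --pt "0 0 0.2 0"

```text
clock: 17.38
eef_pos: [0.6482, -0.1499, 0.054]
tool_rot: [0.108, 0.994, 0.0, -0.002]
ft_force: [-0.3, -0.3, -3.4]
grip_width: 0.0174
grasp_force: 63.0
```

Call:
apply_moves --pt "0 0 0.1 0" --pt "0 0 0.1 0" --pt "0 0 0.1 0" --pt "0 0 0 0" --pt "0 0 0 0"

```text
clock: 17.8
eef_pos: [0.6498, -0.1514, 0.051]
tool_rot: [0.109, 0.994, -0.0, 0.001]
ft_force: [0.5, 0.2, -2.8]
grip_width: 0.0173
grasp_force: 63.0
```

```bash
python3 -c "
from h import *
go(.649,-.152,.049,167.5);print(bot.get_obs()['ft_force'],bot.get_obs()['ft_torque'])"
```

```text
t17.8 pos [ 0.6498 -0.1514  0.051 ] h167.5 j6 -1 w0.0173 f63.0
 roll -0.000 tx 0.03 ty -0.04 tz 0.10
[ 0.49535153  0.20229879 -2.76837169] [-0.03671806 -0.05649814  0.01403469]
```

Call:
apply_moves --pt "0 0 0.06 0" --pt "0 0 0.06 0" --pt "0 0 0 0" --pt "0 0 0 0" --pt "0 0 0 0"

```text
clock: 18.22
eef_pos: [0.6496, -0.1514, 0.048]
tool_rot: [0.109, 0.994, -0.0, 0.0]
ft_force: [-0.2, 0.5, -3.0]
grip_width: 0.0173
grasp_force: 63.1
```

Call:
apply_moves --pt "0 0 0 0" --pt "0 0 0 0" --pt "0 0 0 0" --pt "0 0 0 0" --pt "0 0 0 0" --claw 0

```text
clock: 18.63
eef_pos: [0.6496, -0.1514, 0.0481]
tool_rot: [0.109, 0.994, -0.0, 0.0]
ft_force: [1.3, -0.0, 0.2]
grip_width: 0.0766
grasp_force: 0.0
```

Call:
apply_moves --pt "0 0 -0.5 0" --pt "0 0 -1 0" --pt "0 0 -1 0" --pt "0 0 -1 0" --pt "0 0 -1 0"

```text
clock: 19.05
eef_pos: [0.6494, -0.1513, 0.1396]
tool_rot: [0.109, 0.994, -0.0, 0.0]
ft_force: [-0.3, -0.2, 0.0]
grip_width: 0.0857
grasp_force: 0.0
```

Call:
apply_moves --pt "0 0 -1 0" --pt "0 0 -1 0" --pt "0 0 0 0" --pt "0 0 0 0" --pt "0 0 0 0"

```text
clock: 19.47
eef_pos: [0.6491, -0.1513, 0.1777]
tool_rot: [0.109, 0.994, 0.0, -0.0]
ft_force: [-0.7, 0.2, -0.3]
grip_width: 0.0852
grasp_force: 0.0
```

```bash
python3 - <<'E'
from fit import *
c=snap('top','top4')
P=(0.43,.428,.427,.444,.44)
out=[]
for u,v in((148,248),(187,253),(223,251),(266,247),(332,251)):
    x=fitb(c,u,v); out.append(x); print(np.round(x,4))
go(.44,-.16,.19)
g=cv2.convertScaleAbs(c['image'],alpha=1.5);cv2.imwrite('pics/t4.png',g)
E
```

```text
[4.36200e-01 3.78800e-01 7.04045e+01 4.70000e-03]
[4.24500e-01 2.62100e-01 9.10268e+01 3.30000e-03]
[4.30500e-01 1.56300e-01 1.41539e+02 7.00000e-03]
[4.46600e-01 2.85000e-02 4.07308e+01 1.50000e-03]
[  0.4167  -0.2012 180.6004   0.6083]
t19.5 pos [ 0.6487 -0.1512  0.1768] h167.5 j6 -1 w0.0851 f0.0
 roll -0.000 tx 10.09 ty -2.69 tz -0.66
```

View pics/t4.png

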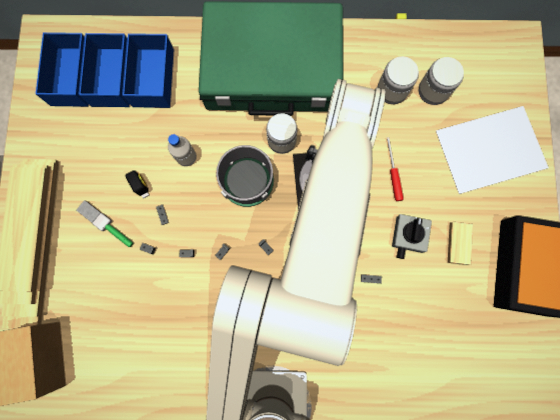

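The pot is now open at (246,176) and the brackets are where they were, except that the arm hides bracket 5. In the w2 view, bracket 4's leg is on its +x,+y side, so its yaw is about 223°. Going to bracket 5.

```bash
python3 -c "
from h import *
go(.4314,-.1636,.15,151.6)"
```

```text
t19.5 pos [ 0.6487 -0.1512  0.1768] h167.5 j6 -1 w0.0851 f0.0
 roll 0.265 tx 9.26 ty -5.71 tz 1.34
```

Call:
apply_moves --pt "0 0 0 0.09" --pt "0 0 0 0.09" --pt "0 0 0 0.085" --pt "0.8 -0.5 0 0" --pt "0.9 -0.6 0 0"

```text
clock: 19.93
eef_pos: [0.6085, -0.154, 0.1753]
tool_rot: [0.245, 0.969, 0.0, -0.001]
ft_force: [-0.5, -0.9, 0.7]
grip_width: 0.0856
grasp_force: 0.0
```

Call:
apply_moves --pt "0.9 -0.6 0 0" --pt "0.9 -0.6 0 0" --pt "0.9 -0.6 0 0" --pt "0.9 -0.6 0 0" --pt "0.9 -0.6 0.3 0"

```text
clock: 20.35
eef_pos: [0.5, -0.1644, 0.1713]
tool_rot: [0.245, 0.969, -0.0, -0.0]
ft_force: [-0.1, 0.1, 0.5]
grip_width: 0.0854
grasp_force: 0.0
```

Call:
apply_moves --pt "0.9 -0.6 0.4 0" --pt "0.9 -0.6 0.4 0" --pt "0.9 -0.4 0.3 0" --pt "0.36 0 0 0" --pt "0 0 0 0"

```text
clock: 20.77
eef_pos: [0.4299, -0.1626, 0.1488]
tool_rot: [0.246, 0.969, 0.0, -0.002]
ft_force: [0.1, 0.1, 0.9]
grip_width: 0.086
grasp_force: 0.0
```

```bash
cat > wb.py <<'E'
from fit import *
import sys
def wfit(c,g):
    "g: x,y,yaw(rad) guess; fit bracket in wrist image"
    q=proj(c,(g[0],g[1],.01)); hw=45
    u0,v0=(q-hw).astype(int); u0,v0=max(u0,0),max(v0,0)
    im=c['image'][v0:v0+2*hw,u0:u0+2*hw].astype(float); sh=im.shape[:2]
    rel=(im.max(2)-im.min(2))/(im.max(2)+1)       # relative saturation, shadow proof
    m=(rel<.5*np.median(rel)).astype(np.uint8)
    m=cv2.morphologyEx(m,cv2.MORPH_OPEN,np.ones((3,3)))
    n,l,st,ce=cv2.connectedComponentsWithStats(m)
    k=1+np.argmin([np.hypot(*(ce[i]-(q-[u0,v0])))-.02*st[i,4]**.8 for i in range(1,n)]); m=(l==k).astype(float)
    f=lambda p:np.mean((sil(c,p,(u0,v0,sh[1],sh[0]),2)-m)**2)
    best=None
    for dy in(-.3,0,.3,np.pi):
        s=np.array(g)+[0,0,dy]
        r=minimize(f,s,method='Nelder-Mead',options=dict(initial_simplex=s+np.array([[0,0,0],[.008,0,0],[0,.008,0],[0,0,.2]]),maxiter=120))
        if best is None or r.fun<best.fun: best=r
    x,y,t=best.x
    print('bracket',best.x[:2].round(4),'yaw %.1f'%(np.degrees(t)%360),'cost %.4f area %.4f'%(best.fun,m.mean()),'grip',round(x-.008*np.cos(t),4),round(y-.008*np.sin(t),4))
    return best.x,m
def look(fn,x,y,yawdeg):
    c=snap('wrist',fn); p,m=wfit(c,(x,y,np.radians(yawdeg)))
    h=np.degrees(p[2]); h0=head()[2]
    h=h+180*round((h0-h)/180)
    go(p[0]-.008*np.cos(p[2]),p[1]-.008*np.sin(p[2]),.024,h)
    for b in boxes(*p):
        q=cv2.convexHull(np.array([proj(c,X) for X in b]).astype(np.int32)); cv2.polylines(c['image'],[q],True,(0,0,255))
    cv2.imwrite(f'pics/{fn}o.png',cv2.convertScaleAbs(c['image'],alpha=1.5))
E
python3 -c "
from wb import *
look('w3',.4384,-.1674,331.6)"
```

```text
bracket [ 0.4382 -0.1668] yaw 329.7 cost 0.0246 area 0.1284 grip 0.4313 -0.1628
t20.8 pos [ 0.432  -0.1631  0.1496] h151.6 j6 8 w0.0853 f0.0
 roll 0.031 tx 0.04 ty -0.00 tz 6.28
```

View pics/w3o.png

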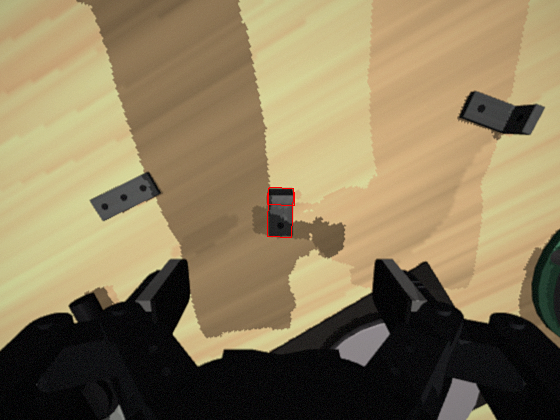

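The overlay matches bracket 5 at (281,212). Going down, gripping and lifting.

Call:
apply_moves --pt "0 0 0.7 0.03" --pt "0 0 1 0" --pt "0 0 1 0" --pt "0 0 1 0" --pt "0 0 1 0"

```text
clock: 21.23
eef_pos: [0.4346, -0.1637, 0.0554]
tool_rot: [0.26, 0.966, -0.0, 0.001]
ft_force: [-0.0, -1.2, -0.2]
grip_width: 0.0853
grasp_force: 0.0
```

Call:
apply_moves --pt "0 0 0.7 0" --pt "0 0 0.5 0" --pt "0 0 0.3 0" --pt "0 0 0 0" --pt "0 0 0 0"

```text
clock: 21.65
eef_pos: [0.4333, -0.1635, 0.0259]
tool_rot: [0.26, 0.965, -0.0, 0.0]
ft_force: [0.2, -0.1, 0.0]
grip_width: 0.0857
grasp_force: 0.0
```

Call:
apply_moves --pt "0 0 0 0" --pt "0 0 0 0" --pt "0 0 0 0" --pt "0 0 0 0" --pt "0 0 0 0" --claw 1

```text
clock: 22.07
eef_pos: [0.4325, -0.1636, 0.0262]
tool_rot: [0.261, 0.965, -0.0, 0.0]
ft_force: [-0.3, 0.1, -0.2]
grip_width: 0.0259
grasp_force: 0.0
```

Call:
apply_moves --pt "0 0 0 0" --pt "0 0 0 0" --pt "0 0 -0.2 0" --pt "0 0 -0.6 0" --pt "0 0 -1 0"

```text
clock: 22.48
eef_pos: [0.4302, -0.1627, 0.0604]
tool_rot: [0.261, 0.965, 0.0, -0.003]
ft_force: [0.7, 0.0, -2.0]
grip_width: 0.0197
grasp_force: 58.7
```

Call:
apply_moves --pt "0 0 -1 0" --pt "0 0 -1 0" --pt "0 0 -1 0" --pt "0 0 -1 0" --pt "0 0 -1 0"

```text
clock: 22.9
eef_pos: [0.4318, -0.1632, 0.1626]
tool_rot: [0.261, 0.965, 0.0, -0.0]
ft_force: [0.2, -0.2, -1.3]
grip_width: 0.02
grasp_force: 58.7
```

```bash
python3 -c "
from h import *
go(.646,.068,.17)
c=snap('wrist','w4')
c=snap('top','top5')['image'].astype(float)
"
```

```text
t22.9 pos [ 0.4318 -0.1632  0.1626] h149.8 j6 10 w0.0200 f58.7
 roll -0.000 tx -3.44 ty 15.38 tz -0.37
```

Call:
apply_moves --pt "-0.2 1 -0.1 0" --pt "-0.2 1 -0.1 0" --pt "-0.2 1 -0.2 0" --pt "-0.2 1 0 0" --pt "-0.2 1 0 0"

```text
clock: 23.42
eef_pos: [0.4998, -0.0863, 0.1686]
tool_rot: [0.261, 0.965, -0.0, -0.001]
ft_force: [0.5, 0.0, -0.9]
grip_width: 0.0196
grasp_force: 58.8
```

Call:
apply_moves --pt "-0.2 1 0 0" --pt "-0.2 1 0 0" --pt "-0.2 1 0 0" --pt "-0.2 1 0 0" --pt "-0.2 1 0 0"

```text
clock: 23.83
eef_pos: [0.5672, -0.0099, 0.1679]
tool_rot: [0.261, 0.965, -0.0, -0.001]
ft_force: [-0.3, -0.7, -1.1]
grip_width: 0.0196
grasp_force: 58.8
```

Call:
apply_moves --pt "-0.2 1 0 0" --pt "-0.3 1 0 0" --pt "-0.3 1 0 0" --pt "-0.3 1 0 0" --pt "-0.3 1 0 0"

```text
clock: 24.25
eef_pos: [0.6418, 0.0623, 0.1677]
tool_rot: [0.261, 0.965, -0.001, -0.001]
ft_force: [0.4, -0.7, -0.8]
grip_width: 0.0198
grasp_force: 58.8
```

Call:
apply_moves --pt "0 0.4 0 0" --pt "0 0 0 0" --pt "0 0 0.3 0" --pt "0 0 1 0" --pt "0 0 1 0"

```text
clock: 24.67
eef_pos: [0.6458, 0.0674, 0.1239]
tool_rot: [0.261, 0.965, 0.0, 0.001]
ft_force: [0.2, -0.2, -1.5]
grip_width: 0.0196
grasp_force: 58.8
```

```bash
python3 -c "
from h import *
go(.646,.068,.09)
c=snap('wrist','w5');cv2.imwrite('pics/w5b.png',cv2.convertScaleAbs(c['image'],alpha=1.5))
print(proj(c,(.646,.088,.105)),[proj(c,(.646+.075*np.cos(a),.088+.075*np.sin(a),.105)).round() for a in np.arange(0,6.3,1.57)])
"
```

```text
t24.7 pos [0.6458 0.0674 0.1239] h149.7 j6 36 w0.0196 f58.8
 roll -0.000 tx 0.01 ty 0.03 tz 1.69
[315.69556519 244.66474965] [array([380., 354.]), array([458., 169.]), array([235., 107.]), array([191., 311.]), array([380., 354.])]
```

View pics/w5b.png

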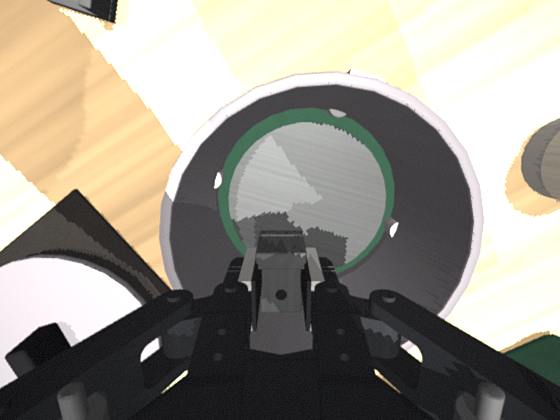

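The pot is open under the held bracket, with the inner rim spanning columns 170–475 and top row ~83, which matches the predicted bore. Lowering and releasing.

Call:
apply_moves --pt "0 0 0.8 0" --pt "0 0 0.7 0" --pt "0 0 0.2 0" --pt "0 0 0 0" --pt "0 0 0 0"

```text
clock: 25.13
eef_pos: [0.6457, 0.0679, 0.0902]
tool_rot: [0.261, 0.965, -0.0, -0.0]
ft_force: [-0.9, -0.5, -0.7]
grip_width: 0.0199
grasp_force: 58.8
```

Call:
apply_moves --pt "0 0 0 0" --pt "0 0 0 0" --pt "0 0 0 0" --pt "0 0 0 0" --pt "0 0 0 0" --claw 0.5

```text
clock: 25.55
eef_pos: [0.6464, 0.0686, 0.0904]
tool_rot: [0.261, 0.965, 0.0, 0.0]
ft_force: [0.1, -0.9, -0.6]
grip_width: 0.0426
grasp_force: 0.0
```

Call:
apply_moves --pt "0 0 -0.8 0" --pt "0 0 -1 0" --pt "0 0 -1 0" --pt "0 0 -1 0" --pt "0 0 -1 0"

```text
clock: 25.97
eef_pos: [0.6459, 0.0685, 0.1868]
tool_rot: [0.261, 0.965, 0.0, -0.0]
ft_force: [0.6, -0.8, -0.3]
grip_width: 0.0427
grasp_force: 0.0
```

```bash
python3 -c "
from h import *
go(.451,.033,.15,223)
"
```

```text
t26.0 pos [0.6459 0.0685 0.1868] h149.8 j6 36 w0.0427 f0.0
 roll -1.220 tx 8.34 ty 5.35 tz 1.84
```

Call:
apply_moves --pt "0 0 0 -0.11" --pt "0 0 0 -0.11" --pt "0 0 0 -0.11" --pt "0 0 0 -0.11" --pt "0 0 0 -0.11" --claw 0

```text
clock: 26.38
eef_pos: [0.6461, 0.0685, 0.186]
tool_rot: [-0.027, 1.0, 0.0, 0.0]
ft_force: [0.3, 0.3, 0.6]
grip_width: 0.0854
grasp_force: 0.0
```

Call:
apply_moves --pt "0 0 0 -0.11" --pt "0 0 0 -0.11" --pt "0 0 0 -0.11" --pt "0 0 0 -0.11" --pt "0 0 0 -0.11"

```text
clock: 26.8
eef_pos: [0.646, 0.0685, 0.1859]
tool_rot: [-0.31, 0.951, -0.0, 0.0]
ft_force: [0.0, 0.1, 1.1]
grip_width: 0.0856
grasp_force: 0.0
```

Call:
apply_moves --pt "0 0 0 -0.11" --pt "1 0.65 0 0" --pt "1 0.65 0 0" --pt "1 0.65 0 0" --pt "1 0.65 0 0"

```text
clock: 27.22
eef_pos: [0.5508, 0.0529, 0.1857]
tool_rot: [-0.362, 0.932, -0.0, -0.0]
ft_force: [-0.4, -0.1, 0.0]
grip_width: 0.0854
grasp_force: 0.0
```

Call:
apply_moves --pt "1 0.65 0.4 0" --pt "1 0.65 0.4 0" --pt "1 0.65 0.5 0" --pt "1 0.65 0.5 0" --pt "0.34 0.1 0 0"

```text
clock: 27.63
eef_pos: [0.446, 0.0339, 0.1479]
tool_rot: [-0.362, 0.932, 0.001, -0.003]
ft_force: [-1.2, -0.6, -0.3]
grip_width: 0.0851
grasp_force: 0.0
```

Call:
apply_moves --pt "0 0 0 0" --pt "0 0 0 0" --pt "0 0 0 0" --pt "0 0 0 0" --pt "0 0 0 0"

```text
clock: 28.05
eef_pos: [0.4529, 0.0345, 0.1502]
tool_rot: [-0.362, 0.932, -0.0, 0.001]
ft_force: [0.5, -0.3, 0.2]
grip_width: 0.0854
grasp_force: 0.0
```

```bash
python3 -c "
from wb import *
look('w6',.445,.0275,223)"
```

```text
bracket [0.4451 0.0278] yaw 42.7 cost 0.0317 area 0.1265 grip 0.4392 0.0223
t28.1 pos [0.4525 0.0345 0.15  ] h-137.6 j6 -38 w0.0851 f0.0
 roll -0.005 tx 0.90 ty 0.00 tz 6.30
```

```bash
python3 -c "
import cv2
a=cv2.imread('pics/w6.png')[150:290,200:360]
b=cv2.imread('pics/w6o.png')[150:290,200:360]
a=cv2.convertScaleAbs(a,alpha=2.5)
cv2.imwrite('pics/w6c.png',cv2.resize(cv2.hconcat([a,b]),None,fx=2.4,fy=2.4))"
```

```text
(no output)
```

View pics/w6c.png

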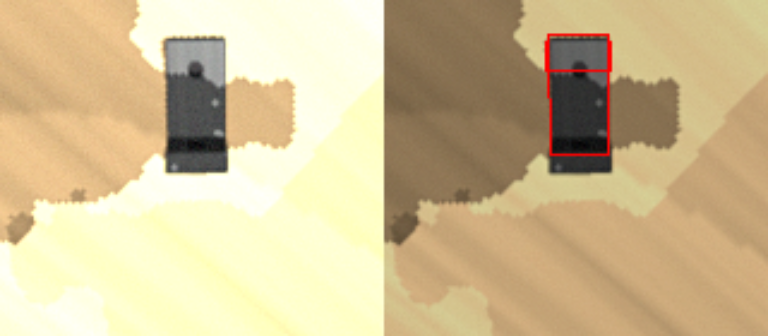

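The leg is at the bottom of the image and the hole, in the foot, at the top, so the yaw is about 222.5°. I'll compute the position from its ends.

```bash
sed -i 's/for dy in(-.3,0,.3,np.pi)/for dy in(-.2,0,.2)/' wb.py; python3 -c "
from wb import *
c=pickle.load(open('w6.pkl','rb'))
a=ray(c,281.7,222,.03);b=ray(c,281.7,166,.008);print(a,b,np.linalg.norm((a-b)[:2]),(a+b)/2,np.degrees(np.arctan2(*(b-a)[1::-1])))
m=a+(b-a)*(14/44.);go(m[0],m[1],.024,222.5)"
```

```text
[0.46068318 0.04263748 0.03      ] [0.42847895 0.01326677 0.008     ] 0.04358613317416575 [0.44458106 0.02795212 0.019     ] -137.63474465589042
t28.1 pos [0.4525 0.0345 0.15  ] h-137.6 j6 -38 w0.0851 f0.0
 roll -0.002 tx 0.12 ty 0.02 tz 6.30
```

Call:
apply_moves --pt "0.1 0 0.7 0" --pt "0 0 1 0" --pt "0 0 1 0" --pt "0 0 1 0" --pt "0 0 1 0"

```text
clock: 28.52
eef_pos: [0.4506, 0.0331, 0.0551]
tool_rot: [-0.361, 0.932, -0.0, 0.0]
ft_force: [-0.6, 1.0, -0.2]
grip_width: 0.085
grasp_force: 0.0
```

Call:
apply_moves --pt "0 0 0.7 0" --pt "0 0 0.5 0" --pt "0 0 0.3 0" --pt "0 0 0 0" --pt "0 0 0 0"

```text
clock: 28.93
eef_pos: [0.4502, 0.0331, 0.0258]
tool_rot: [-0.361, 0.932, 0.0, -0.0]
ft_force: [-0.2, 0.2, 0.9]
grip_width: 0.0854
grasp_force: 0.0
```

Call:
apply_moves --pt "0 0 0 0" --pt "0 0 0 0" --pt "0 0 0 0" --pt "0 0 0 0" --pt "0 0 0 0" --claw 1

```text
clock: 29.35
eef_pos: [0.4502, 0.033, 0.0262]
tool_rot: [-0.361, 0.932, -0.0, 0.0]
ft_force: [-0.2, -0.6, -0.3]
grip_width: 0.0256
grasp_force: 0.0
```

Call:
apply_moves --pt "0 0 0 0" --pt "0 0 0 0" --pt "0 0 -0.2 0" --pt "0 0 -0.6 0" --pt "0 0 -1 0"

```text
clock: 29.77
eef_pos: [0.4478, 0.0329, 0.0605]
tool_rot: [-0.361, 0.932, 0.001, -0.002]
ft_force: [0.3, -0.5, -0.6]
grip_width: 0.0202
grasp_force: 58.7
```

Call:
apply_moves --pt "0 0 -1 0" --pt "0 0 -1 0" --pt "0 0 -1 0" --pt "0 0 -1 0" --pt "0 0 -1 0"

```text
clock: 30.18
eef_pos: [0.4494, 0.033, 0.1626]
tool_rot: [-0.361, 0.932, 0.0, -0.0]
ft_force: [0.4, -0.0, -0.6]
grip_width: 0.02
grasp_force: 58.7
```

```bash
python3 -c "
from h import *
go(.625,.09,.17)
"
```

```text
t30.2 pos [0.4494 0.033  0.1626] h-137.6 j6 -38 w0.0200 f58.7
 roll -0.000 tx -8.41 ty -3.81 tz -0.37
```

Call:
apply_moves --pt "-0.8 -0.3 -0.2 0" --pt "-1 -0.4 -0.2 0" --pt "-1 -0.4 0 0" --pt "-1 -0.4 0 0" --pt "-1 -0.4 0 0"

```text
clock: 30.6
eef_pos: [0.547, 0.0699, 0.1697]
tool_rot: [-0.361, 0.932, 0.0, -0.0]
ft_force: [-0.3, -0.7, -0.6]
grip_width: 0.02
grasp_force: 58.7
```

Call:
apply_moves --pt "-1 -0.4 0 0" --pt "-1 -0.5 0 0" --pt "-1 -0.4 0 0" --pt "-0.8 -0.3 0 0" --pt "-0.2 -0.1 0 0"

```text
clock: 31.02
eef_pos: [0.6302, 0.0994, 0.1688]
tool_rot: [-0.362, 0.932, 0.0, 0.0]
ft_force: [-0.2, -0.3, -0.8]
grip_width: 0.0201
grasp_force: 58.7
```

Call:
apply_moves --pt "0 0 0.5 0" --pt "0 0 1 0" --pt "0 0 1 0" --pt "0 0 1 0" --pt "0 0 0.4 0"

```text
clock: 31.43
eef_pos: [0.6247, 0.0975, 0.0878]
tool_rot: [-0.361, 0.932, 0.001, -0.004]
ft_force: [-1.9, -0.6, -0.8]
grip_width: 0.02
grasp_force: 58.7
```

Call:
apply_moves --pt "0 0 0 0" --pt "0 0 0 0" --pt "0 0 0 0" --pt "0 0 0 0" --pt "0 0 0 0"

```text
clock: 31.85
eef_pos: [0.6293, 0.0986, 0.0934]
tool_rot: [-0.361, 0.932, -0.0, 0.001]
ft_force: [0.2, 0.9, -1.3]
grip_width: 0.02
grasp_force: 58.7
```

Call:
apply_moves --pt "0 0 0 0" --pt "0 0 0 0" --pt "0 0 0 0" --pt "0 0 0 0" --pt "0 0 0 0" --claw 0.5

```text
clock: 32.27
eef_pos: [0.6285, 0.0985, 0.0919]
tool_rot: [-0.361, 0.932, -0.0, 0.0]
ft_force: [0.4, 0.2, 0.0]
grip_width: 0.0429
grasp_force: 0.0
```

Call:
apply_moves --pt "0 0 -0.8 0" --pt "0 0 -1 0" --pt "0 0 -1 0" --pt "0 0 -1 0" --pt "0 0 -1 0"

```text
clock: 32.68
eef_pos: [0.6283, 0.0984, 0.1886]
tool_rot: [-0.361, 0.932, 0.0, -0.0]
ft_force: [0.8, -0.3, 0.2]
grip_width: 0.0424
grasp_force: 0.0
```

```bash
python3 -c "
from h import *
go(.4366,.1514,.15,141.3)
"
```

```text
t32.7 pos [0.6283 0.0984 0.1886] h-137.6 j6 -33 w0.0424 f0.0
 roll 1.351 tx 9.14 ty -3.92 tz 1.93
```

Call:
apply_moves --pt "0 0 0 0.11" --pt "0 0 0 0.11" --pt "0 0 0 0.11" --pt "0 0 0 0.11" --pt "0 0 0 0.11" --claw 0

```text
clock: 33.1
eef_pos: [0.6284, 0.0984, 0.1878]
tool_rot: [-0.079, 0.997, -0.0, -0.0]
ft_force: [-0.1, -0.2, 0.3]
grip_width: 0.0854
grasp_force: 0.0
```

Call:
apply_moves --pt "0 0 0 0.11" --pt "0 0 0 0.11" --pt "0 0 0 0.11" --pt "0 0 0 0.11" --pt "0 0 0 0.11"

```text
clock: 33.52
eef_pos: [0.6284, 0.0984, 0.1877]
tool_rot: [0.208, 0.978, -0.0, -0.0]
ft_force: [-1.0, -0.3, 0.4]
grip_width: 0.0854
grasp_force: 0.0
```

Call:
apply_moves --pt "0 0 0 0.11" --pt "0 0 0 0.11" --pt "0 0 0 0.03" --pt "0.8 -0.3 0 0" --pt "1 -0.4 0 0"

```text
clock: 33.93
eef_pos: [0.5922, 0.1096, 0.1873]
tool_rot: [0.331, 0.944, 0.0, 0.0]
ft_force: [-0.6, 0.9, 0.1]
grip_width: 0.0857
grasp_force: 0.0
```

Call:
apply_moves --pt "1 -0.4 0 0" --pt "1 -0.5 0 0" --pt "1 -0.5 0 0" --pt "1 -0.5 0.5 0" --pt "1 -0.5 0.5 0"

```text
clock: 34.35
eef_pos: [0.483, 0.1352, 0.1683]
tool_rot: [0.331, 0.944, 0.001, 0.001]
ft_force: [-0.7, 0.1, -0.4]
grip_width: 0.085
grasp_force: 0.0
```

Call:
apply_moves --pt "1 -0.4 0.5 0" --pt "1 -0.4 0.4 0" --pt "0.3 0 0 0" --pt "0 0 0 0" --pt "0 0 0 0"

```text
clock: 34.77
eef_pos: [0.4387, 0.1515, 0.1506]
tool_rot: [0.33, 0.944, 0.001, 0.001]
ft_force: [0.3, -0.7, 0.3]
grip_width: 0.0852
grasp_force: 0.0
```

Call:
apply_moves --pt "0 0 0 0" --pt "0 0 0 0" --pt "0 0 0 0" --pt "0 0 0 0" --pt "0 0 0 0"

```text
clock: 35.18
eef_pos: [0.438, 0.1509, 0.1498]
tool_rot: [0.331, 0.944, 0.0, 0.0]
ft_force: [0.6, 0.0, -0.5]
grip_width: 0.0853
grasp_force: 0.0
```

```bash
python3 -c "
from wb import *
look('w7',.4304,.1564,141.3)"
```

```text
bracket [0.429  0.1572] yaw 142.3 cost 0.0256 area 0.1552 grip 0.4354 0.1523
t35.2 pos [0.4379 0.1509 0.1498] h141.4 j6 58 w0.0856 f0.0
 roll -0.016 tx 0.14 ty -0.02 tz 6.29
```

Call:
apply_moves --pt "0.1 0 0.7 -0.01" --pt "0 0 1 0" --pt "0 0 1 0" --pt "0 0 1 0" --pt "0 0 1 0"

```text
clock: 35.65
eef_pos: [0.4362, 0.1523, 0.0551]
tool_rot: [0.326, 0.945, 0.0, 0.0]
ft_force: [-0.2, 0.2, -0.4]
grip_width: 0.0851
grasp_force: 0.0
```

Call:
apply_moves --pt "0 0 0.7 0" --pt "0 0 0.5 0" --pt "0 0 0.3 0" --pt "0 0 0 0" --pt "0 0 0 0"

```text
clock: 36.07
eef_pos: [0.4361, 0.1524, 0.0259]
tool_rot: [0.326, 0.945, -0.0, -0.0]
ft_force: [-0.2, -0.5, -0.1]
grip_width: 0.0853
grasp_force: 0.0
```

Call:
apply_moves --pt "0 0 0 0" --pt "0 0 0 0" --pt "0 0 0 0" --pt "0 0 0 0" --pt "0 0 0 0" --claw 1

```text
clock: 36.48
eef_pos: [0.4363, 0.1524, 0.0262]
tool_rot: [0.326, 0.945, 0.0, 0.0]
ft_force: [-0.6, 0.1, -0.7]
grip_width: 0.026
grasp_force: 0.0
```

Call:
apply_moves --pt "0 0 0 0" --pt "0 0 0 0" --pt "0 0 -0.2 0" --pt "0 0 -0.6 0" --pt "0 0 -1 0"

```text
clock: 36.9
eef_pos: [0.4339, 0.1517, 0.0604]
tool_rot: [0.326, 0.945, -0.002, -0.002]
ft_force: [0.0, 0.7, -1.6]
grip_width: 0.0203
grasp_force: 58.7
```

Call:
apply_moves --pt "0 0 -1 0" --pt "0 0 -1 0" --pt "0 0 -1 0" --pt "0 0 -1 0" --pt "0 0 -1 0"

```text
clock: 37.32
eef_pos: [0.4355, 0.1522, 0.1626]
tool_rot: [0.326, 0.945, -0.0, -0.0]
ft_force: [1.2, 0.9, -1.7]
grip_width: 0.0202
grasp_force: 58.7
```

```bash
python3 -c "
from h import *
go(.660,.095,.17)
"
```

```text
t37.3 pos [0.4355 0.1522 0.1626] h142.0 j6 57 w0.0202 f58.7
 roll -0.000 tx -10.60 ty 4.66 tz -0.37
```

Call:
apply_moves --pt "-0.6 0.3 -0.2 0" --pt "-1 0.4 -0.2 0" --pt "-1 0.5 0 0" --pt "-1 0.4 0 0" --pt "-1 0.5 0 0"

```text
clock: 37.73
eef_pos: [0.5348, 0.1283, 0.1697]
tool_rot: [0.326, 0.945, -0.0, -0.0]
ft_force: [0.3, 0.2, -0.7]
grip_width: 0.0203
grasp_force: 58.7
```

Call:
apply_moves --pt "-1 0.4 0 0" --pt "-1 0.5 0 0" --pt "-1 0.4 0 0" --pt "-1 0.4 0 0" --pt "-1 0.4 0 0"

```text
clock: 38.15
eef_pos: [0.6395, 0.0999, 0.1691]
tool_rot: [0.326, 0.945, -0.0, -0.001]
ft_force: [0.2, 0.1, -1.6]
grip_width: 0.0202
grasp_force: 58.7
```

Call:
apply_moves --pt "-0.8 0.3 0 0" --pt "-0.2 0.1 0 0" --pt "0 0 0.5 0" --pt "0 0 0.8 0" --pt "0 0 0.8 0"

```text
clock: 38.57
eef_pos: [0.6587, 0.0946, 0.1269]
tool_rot: [0.326, 0.946, 0.0, -0.0]
ft_force: [-0.3, 0.9, -1.2]
grip_width: 0.0202
grasp_force: 58.8
```

Call:
apply_moves --pt "0 0 0.8 0" --pt "0 0 0.8 0" --pt "0 0 0.2 0" --pt "0 0 0 0" --pt "0 0 0 0"

```text
clock: 38.98
eef_pos: [0.659, 0.0946, 0.0919]
tool_rot: [0.326, 0.946, -0.0, -0.0]
ft_force: [0.5, -0.5, 0.1]
grip_width: 0.0201
grasp_force: 58.8
```

Call:
apply_moves --pt "0 0 0 0" --pt "0 0 0 0" --pt "0 0 0 0" --pt "0 0 0 0" --pt "0 0 0 0" --claw 0.5

```text
clock: 39.4
eef_pos: [0.6601, 0.0943, 0.0925]
tool_rot: [0.326, 0.945, 0.0, 0.001]
ft_force: [0.0, 0.5, 0.2]
grip_width: 0.043
grasp_force: 0.0
```

Call:
apply_moves --pt "0 0 -0.8 0" --pt "0 0 -1 0" --pt "0 0 -1 0" --pt "0 0 -1 0" --pt "0 0 -1 0"

```text
clock: 39.82
eef_pos: [0.6596, 0.0941, 0.1889]
tool_rot: [0.326, 0.945, 0.0, 0.0]
ft_force: [-0.3, 0.2, -0.1]
grip_width: 0.0427
grasp_force: 0.0
```

```bash
python3 -c "
from h import *
go(.4246,.2541,.15,91)
"
```

```text
t39.8 pos [0.6596 0.0941 0.1889] h142.0 j6 46 w0.0427 f0.0
 roll 0.849 tx 8.20 ty -11.61 tz 1.95
```

Call:
apply_moves --pt "0 0 0 0.11" --pt "0 0 0 0.11" --pt "0 0 0 0.11" --pt "0 0 0 0.11" --pt "0 0 0 0.11" --claw 0

```text
clock: 40.23
eef_pos: [0.6597, 0.0942, 0.1881]
tool_rot: [0.583, 0.812, 0.0, 0.0]
ft_force: [-0.4, -0.9, -0.3]
grip_width: 0.0857
grasp_force: 0.0
```

Call:
apply_moves --pt "0 0 0 0.11" --pt "0 0 0 0.11" --pt "0 0 0 0.08" --pt "0.6 -0.8 0 0" --pt "0.6 -1 0 0"

```text
clock: 40.65
eef_pos: [0.6239, 0.1171, 0.1874]
tool_rot: [0.702, 0.712, 0.0, 0.0]
ft_force: [-0.9, 0.5, 0.5]
grip_width: 0.0852
grasp_force: 0.0
```

Call:
apply_moves --pt "0.7 -1 0 0" --pt "0.7 -1 0 0" --pt "0.7 -1 0 0" --pt "0.7 -1 0 0" --pt "0.7 -1 0 0"

```text
clock: 41.07
eef_pos: [0.5212, 0.1864, 0.1881]
tool_rot: [0.701, 0.713, 0.0, 0.0]
ft_force: [0.3, 0.2, 0.2]
grip_width: 0.0856
grasp_force: 0.0
```

Call:
apply_moves --pt "0.7 -1 0.4 0" --pt "0.7 -1 0.5 0" --pt "0.7 -1 0.5 0" --pt "0.7 -1 0.5 0" --pt "0.7 -0.8 0 0"

```text
clock: 41.48
eef_pos: [0.4223, 0.254, 0.1482]
tool_rot: [0.701, 0.713, -0.002, -0.001]
ft_force: [1.3, 0.1, 0.3]
grip_width: 0.0852
grasp_force: 0.0
```

Call:
apply_moves --pt "0 0 0 0" --pt "0 0 0 0" --pt "0 0 0 0" --pt "0 0 0 0" --pt "0 0 0 0"

```text
clock: 41.9
eef_pos: [0.4259, 0.2538, 0.1501]
tool_rot: [0.702, 0.713, 0.0, 0.0]
ft_force: [0.5, -0.4, -0.1]
grip_width: 0.0855
grasp_force: 0.0
```

Call:
apply_moves --pt "0 0 0 0" --pt "0 0 0 0" --pt "0 0 0 0" --pt "0 0 0 0" --pt "0 0 0 0"

```text
clock: 42.32
eef_pos: [0.425, 0.2541, 0.1498]
tool_rot: [0.701, 0.713, -0.0, -0.0]
ft_force: [0.9, 0.5, 0.3]
grip_width: 0.0856
grasp_force: 0.0
```

```bash
python3 -c "
from wb import *
look('w8',.4246,.2621,91)"
```

```text
bracket [0.4229 0.3255] yaw 85.6 cost 0.0235 area 0.0248 grip 0.4222 0.3175
t42.4 pos [0.4249 0.2542 0.1498] h91.0 j6 120 w0.0851 f0.0
 roll 0.090 tx 3.15 ty -0.38 tz 6.29
```

Something changed: the bracket may have been knocked aside. I'll check the picture.

View pics/w8o.png

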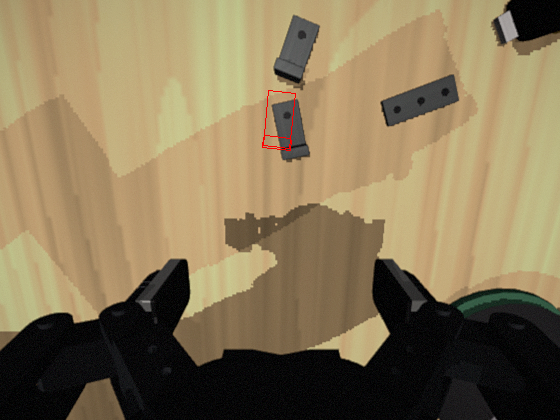

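Bracket 2 has been knocked towards bracket 1: its foot end is at (285,102) and its leg at (296,158). Refitting from there.

```bash
python3 -c "
from wb import *
c=pickle.load(open('w8.pkl','rb'))
a=ray(c,296,158,.03);b=ray(c,286,102,.008);d=b-a;y=np.arctan2(d[1],d[0]);print(a,b,np.linalg.norm(d[:2]),np.degrees(y))
m=(a+b)/2
p,_=wfit(c,(m[0],m[1],y))
g=a+d*(14/44.);print(g);go(g[0],g[1],.15,np.degrees(y)); print('b1');wfit(c,(.436,.3785,np.radians(71)))"
```

```text
[0.4366168  0.29701204 0.03      ] [0.42820065 0.33979683 0.008     ] 0.043604701700341995 101.12850992963375
bracket [0.4317 0.319 ] yaw 104.1 cost 0.0122 area 0.1775 grip 0.4337 0.3112
[0.43393893 0.31062538 0.023     ]
t42.4 pos [0.4249 0.2542 0.1498] h91.0 j6 120 w0.0851 f0.0
 roll -0.169 tx 2.68 ty 0.99 tz -0.01
b1
bracket [0.4356 0.3797] yaw 70.4 cost 0.0297 area 0.1968 grip 0.4329 0.3721
```

Call:
apply_moves --pt "0 0 0 -0.1" --pt "0 0 0 -0.07" --pt "0.8 0.3 0 0" --pt "1 0.4 0 0" --pt "0.8 0.3 0 0"

```text
clock: 42.78
eef_pos: [0.4348, 0.3101, 0.15]
tool_rot: [0.635, 0.772, 0.0, 0.0]
ft_force: [0.6, -0.0, 0.3]
grip_width: 0.0856
grasp_force: 0.0
```

Call:
apply_moves --pt "0 0 0 0" --pt "0 0 0 0" --pt "0 0 0 0" --pt "0 0 0 0" --pt "0 0 0 0"

```text
clock: 43.2
eef_pos: [0.4343, 0.3083, 0.1498]
tool_rot: [0.635, 0.772, -0.0, 0.0]
ft_force: [-0.3, -0.9, -0.1]
grip_width: 0.0856
grasp_force: 0.0
```

```bash
python3 -c "
from wb import *
look('w9',.4317,.319,103)"
```

```text
bracket [0.432  0.3185] yaw 102.8 cost 0.0242 area 0.1570 grip 0.4338 0.3107
t43.2 pos [0.4344 0.3084 0.1499] h101.1 j6 114 w0.0854 f0.0
 roll -0.027 tx 0.12 ty -0.00 tz 6.29
```

Call:
apply_moves --pt "0.1 0 0.7 -0.02" --pt "0 0 1 0" --pt "0 0 1 0" --pt "0 0 1 0" --pt "0 0 1 0"

```text
clock: 43.67
eef_pos: [0.4342, 0.3107, 0.0553]
tool_rot: [0.627, 0.779, 0.0, 0.0]
ft_force: [0.8, 0.1, -0.2]
grip_width: 0.085
grasp_force: 0.0
```

Call:
apply_moves --pt "0 0 0.7 0" --pt "0 0 0.5 0" --pt "0 0 0.3 0" --pt "0 0 0 0" --pt "0 0 0 0"

```text
clock: 44.08
eef_pos: [0.4344, 0.3111, 0.0262]
tool_rot: [0.627, 0.779, 0.0, 0.0]
ft_force: [0.3, -0.0, -0.4]
grip_width: 0.0855
grasp_force: 0.0
```

Call:
apply_moves --pt "0 0 0 0" --pt "0 0 0 0" --pt "0 0 0 0" --pt "0 0 0 0" --pt "0 0 0 0" --claw 1

```text
clock: 44.5
eef_pos: [0.4343, 0.3113, 0.0262]
tool_rot: [0.627, 0.779, 0.0, 0.0]
ft_force: [0.6, -0.0, 0.8]
grip_width: 0.0257
grasp_force: 0.0
```

Call:
apply_moves --pt "0 0 0 0" --pt "0 0 0 0" --pt "0 0 -0.2 0" --pt "0 0 -0.6 0" --pt "0 0 -1 0"

```text
clock: 44.92
eef_pos: [0.4323, 0.3098, 0.06]
tool_rot: [0.627, 0.779, -0.003, -0.001]
ft_force: [0.5, 0.6, -0.7]
grip_width: 0.0202
grasp_force: 58.7
```

Call:
apply_moves --pt "0 0 -1 0" --pt "0 0 -1 0" --pt "0 0 -1 0" --pt "0 0 -1 0" --pt "0 0 -1 0"

```text
clock: 45.33
eef_pos: [0.4337, 0.3109, 0.1626]
tool_rot: [0.627, 0.779, -0.0, -0.0]
ft_force: [-0.0, 0.2, -0.5]
grip_width: 0.02
grasp_force: 58.7
```

```bash
python3 -c "
from h import *
go(.64,.105,.17)
"
```

```text
t45.3 pos [0.4337 0.3109 0.1626] h102.4 j6 113 w0.0200 f58.7
 roll -0.000 tx -12.26 ty 7.87 tz -0.37
```

Call:
apply_moves --pt "-0.6 0.4 -0.2 0" --pt "-1 0.6 -0.2 0" --pt "-1 0.6 0 0" --pt "-1 0.6 0 0" --pt "-1 0.7 0 0"

```text
clock: 45.75
eef_pos: [0.5105, 0.2329, 0.1698]
tool_rot: [0.627, 0.779, -0.0, -0.0]
ft_force: [0.2, 0.7, -0.4]
grip_width: 0.0202
grasp_force: 58.7
```

Call:
apply_moves --pt "-1 0.7 0 0" --pt "-1 0.7 0 0" --pt "-1 0.7 0 0" --pt "-1 0.7 0 0" --pt "-1 0.6 0 0"

```text
clock: 46.17
eef_pos: [0.599, 0.1496, 0.1694]
tool_rot: [0.627, 0.779, -0.0, -0.0]
ft_force: [0.8, 0.1, -1.2]
grip_width: 0.0203
grasp_force: 58.7
```

Call:
apply_moves --pt "-1 0.6 0 0" --pt "-1 0.6 0 0" --pt "-0.66 0.4 0 0" --pt "0 0 0 0" --pt "0 0 0.5 0"

```text
clock: 46.58
eef_pos: [0.6423, 0.105, 0.161]
tool_rot: [0.627, 0.779, 0.001, 0.001]
ft_force: [0.7, 0.9, 0.4]
grip_width: 0.0201
grasp_force: 58.8
```

```bash
python3 -c "
from h import *
go(.64,.105,.092)
c=snap('wrist','w10');cv2.imwrite('pics/w10b.png',cv2.convertScaleAbs(c['image'],alpha=1.8))
"
```

```text
t46.6 pos [0.6423 0.105  0.161 ] h102.3 j6 87 w0.0201 f58.8
 roll -0.000 tx 0.03 ty -0.11 tz 3.45
```

View pics/w10b.png

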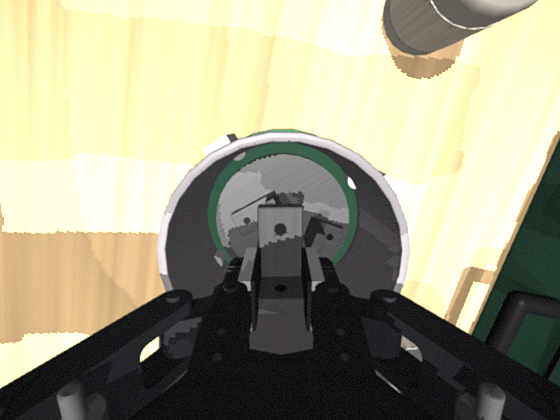

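The earlier brackets are on the pot floor around (245,215) and (325,235). The held one, with its hole at (280,230), is inside the rim outline, so I release it.

Call:
apply_moves --pt "0 0 0.8 0" --pt "0 0 0.8 0" --pt "0 0 0.8 0" --pt "0 0 0.8 0" --pt "0 0 0.2 0"

```text
clock: 47.05
eef_pos: [0.6375, 0.1063, 0.088]
tool_rot: [0.626, 0.78, -0.003, -0.003]
ft_force: [-0.7, -0.3, -1.7]
grip_width: 0.0202
grasp_force: 58.8
```

Call:
apply_moves --pt "0 0 0 0" --pt "0 0 0 0" --pt "0 0 0 0" --pt "0 0 0 0" --pt "0 0 0 0"

```text
clock: 47.47
eef_pos: [0.6416, 0.1057, 0.093]
tool_rot: [0.627, 0.779, 0.001, 0.001]
ft_force: [-0.1, -0.1, -0.3]
grip_width: 0.0201
grasp_force: 58.8
```

Call:
apply_moves --pt "0 0 0 0" --pt "0 0 0 0" --pt "0 0 0 0" --pt "0 0 0 0" --pt "0 0 0 0" --claw 0.5

```text
clock: 47.88
eef_pos: [0.6412, 0.1054, 0.092]
tool_rot: [0.627, 0.779, 0.0, 0.0]
ft_force: [-0.2, 0.2, -0.4]
grip_width: 0.0428
grasp_force: 0.2
```

Call:
apply_moves --pt "0 0 -0.8 0" --pt "0 0 -1 0" --pt "0 0 -1 0" --pt "0 0 -1 0" --pt "0 0 -1 0"

```text
clock: 48.3
eef_pos: [0.6407, 0.1054, 0.1886]
tool_rot: [0.627, 0.779, -0.0, -0.0]
ft_force: [0.9, 0.1, 1.0]
grip_width: 0.0426
grasp_force: 0.0
```

```bash
python3 -c "
from h import *
go(.4331,.3718,.15,71)
"
```

```text
t48.3 pos [0.6407 0.1054 0.1886] h102.4 j6 87 w0.0426 f0.0
 roll 0.523 tx 9.21 ty -14.15 tz 1.93
```

Call:
apply_moves --pt "0 0 0 0.11" --pt "0 0 0 0.11" --pt "0 0 0 0.11" --pt "0 0 0 0.11" --pt "0 0 0 0.08" --claw 0

```text
clock: 48.72
eef_pos: [0.6408, 0.1055, 0.1878]
tool_rot: [0.815, 0.58, -0.0, -0.0]
ft_force: [-0.4, 0.2, -0.2]
grip_width: 0.0853
grasp_force: 0.0
```

Call:
apply_moves --pt "0.5 -0.7 0 0" --pt "0.6 -1 0 0" --pt "0.6 -1 0 0" --pt "0.6 -1 0 0" --pt "0.7 -1 0 0"

```text
clock: 49.13
eef_pos: [0.5705, 0.1929, 0.1877]
tool_rot: [0.813, 0.582, -0.0, -0.0]
ft_force: [-0.4, 0.6, 0.1]
grip_width: 0.0854
grasp_force: 0.0
```

Call:
apply_moves --pt "0.6 -1 0 0" --pt "0.6 -1 0 0" --pt "0.6 -1 0 0" --pt "0.7 -1 0 0" --pt "0.7 -1 0 0"

```text
clock: 49.55
eef_pos: [0.4965, 0.2861, 0.1879]
tool_rot: [0.813, 0.582, -0.0, -0.0]
ft_force: [-0.2, 0.5, -0.4]
grip_width: 0.0854
grasp_force: 0.0
```

Call:
apply_moves --pt "0.7 -1 0.4 0" --pt "0.7 -1 0.5 0" --pt "0.7 -1 0.5 0" --pt "0.7 -1 0.5 0" --pt "0.2 -0.4 0 0"

```text
clock: 49.97
eef_pos: [0.4305, 0.3721, 0.1477]
tool_rot: [0.812, 0.583, -0.002, -0.0]
ft_force: [-0.7, -0.4, 0.1]
grip_width: 0.0854
grasp_force: 0.0
```

Call:
apply_moves --pt "0 0 0 0" --pt "0 0 0 0" --pt "0 0 0 0" --pt "0 0 0 0" --pt "0 0 0 0"

```text
clock: 50.38
eef_pos: [0.4345, 0.3699, 0.1504]
tool_rot: [0.814, 0.581, 0.001, 0.0]
ft_force: [-0.3, -0.0, -0.8]
grip_width: 0.0853
grasp_force: 0.0
```

Call:
apply_moves --pt "0 0 0 0" --pt "0 0 0 0" --pt "0 0 0 0" --pt "0 0 0 0" --pt "0 0 0 0"

```text
clock: 50.8
eef_pos: [0.4335, 0.3705, 0.1498]
tool_rot: [0.813, 0.582, -0.0, 0.0]
ft_force: [0.7, -0.2, 0.3]
grip_width: 0.0855
grasp_force: 0.0
```

```bash
python3 -c "
from wb import *
look('w11',.4358,.379,71)"
```

```text
bracket [0.4359 0.3806] yaw 71.2 cost 0.0621 area 0.1198 grip 0.4334 0.373
t50.9 pos [0.4334 0.3706 0.1498] h71.2 j6 149 w0.0854 f0.0
 roll 0.000 tx 0.12 ty -0.04 tz 6.29
```

Call:
apply_moves --pt "0.1 0 0.7 0" --pt "0 0 1 0" --pt "0 0 1 0" --pt "0 0 1 0" --pt "0 0 1 0"

```text
clock: 51.27
eef_pos: [0.4341, 0.3727, 0.0551]
tool_rot: [0.813, 0.582, 0.0, -0.0]
ft_force: [0.3, 0.2, -0.7]
grip_width: 0.0854
grasp_force: 0.0
```

Call:
apply_moves --pt "0 0 0.7 0" --pt "0 0 0.5 0" --pt "0 0 0.3 0" --pt "0 0 0 0" --pt "0 0 0 0"

```text
clock: 51.68
eef_pos: [0.4343, 0.3727, 0.0261]
tool_rot: [0.813, 0.582, 0.0, -0.0]
ft_force: [0.4, -0.1, 0.2]
grip_width: 0.0853
grasp_force: 0.0
```

Call:
apply_moves --pt "0 0 0 0" --pt "0 0 0 0" --pt "0 0 0 0" --pt "0 0 0 0" --pt "0 0 0 0" --claw 1

```text
clock: 52.1
eef_pos: [0.4343, 0.3727, 0.0263]
tool_rot: [0.813, 0.582, 0.0, -0.0]
ft_force: [0.6, 0.2, -0.5]
grip_width: 0.0257
grasp_force: 0.0
```

Call:
apply_moves --pt "0 0 0 0" --pt "0 0 0 0" --pt "0 0 -0.2 0" --pt "0 0 -0.6 0" --pt "0 0 -1 0"

```text
clock: 52.52
eef_pos: [0.4321, 0.371, 0.0597]
tool_rot: [0.813, 0.582, -0.003, 0.0]
ft_force: [0.1, 0.5, -1.4]
grip_width: 0.0195
grasp_force: 65.8
```

Call:
apply_moves --pt "0 0 -1 0" --pt "0 0 -1 0" --pt "0 0 -1 0" --pt "0 0 -1 0" --pt "0 0 -1 0"

```text
clock: 52.93
eef_pos: [0.4336, 0.3722, 0.1623]
tool_rot: [0.813, 0.582, -0.001, 0.0]
ft_force: [0.2, 0.7, -1.2]
grip_width: 0.0199
grasp_force: 65.7
```

```bash
python3 -c "
from h import *
go(.64,.07,.17)
"
```

```text
t52.9 pos [0.4336 0.3722 0.1623] h71.2 j6 149 w0.0199 f65.7
 roll -0.000 tx -10.97 ty 14.64 tz -0.38
```

Call:
apply_moves --pt "-0.45 0.6 -0.2 0" --pt "-0.75 1 -0.2 0" --pt "-0.75 1 0 0" --pt "-0.75 1 0 0" --pt "-0.75 1 0 0"

```text
clock: 53.35
eef_pos: [0.4989, 0.2766, 0.1696]
tool_rot: [0.813, 0.582, -0.0, -0.0]
ft_force: [0.9, -0.2, -0.8]
grip_width: 0.0197
grasp_force: 65.7
```

Call:
apply_moves --pt "-0.75 1 0 0" --pt "-0.75 1 0 0" --pt "-0.75 1 0 0" --pt "-0.75 1 0 0" --pt "-0.75 1 0 0"

```text
clock: 53.77
eef_pos: [0.5694, 0.1731, 0.1693]
tool_rot: [0.813, 0.582, -0.001, -0.0]
ft_force: [0.3, -0.3, -1.0]
grip_width: 0.0196
grasp_force: 65.7
```

Call:
apply_moves --pt "-0.75 1 0 0" --pt "-0.75 1 0 0" --pt "-0.75 1 0 0" --pt "-0.75 1 0 0" --pt "-0.75 1 0 0"

```text
clock: 54.18
eef_pos: [0.6399, 0.0699, 0.1692]
tool_rot: [0.813, 0.582, -0.001, -0.0]
ft_force: [-0.3, 0.0, -1.0]
grip_width: 0.0197
grasp_force: 65.7
```

Call:
apply_moves --pt "0 0 0 0" --pt "0 0 0.5 0" --pt "0 0 0.8 0" --pt "0 0 0.8 0" --pt "0 0 0.8 0"

```text
clock: 54.6
eef_pos: [0.6386, 0.0721, 0.1102]
tool_rot: [0.813, 0.582, -0.001, -0.001]
ft_force: [-0.5, -0.4, -0.7]
grip_width: 0.0195
grasp_force: 65.8
```

Call:
apply_moves --pt "0 0 0.6 0" --pt "0 0 0.2 0" --pt "0 0 0 0" --pt "0 0 0 0" --pt "0 0 0 0"

```text
clock: 55.02
eef_pos: [0.6402, 0.0716, 0.0968]
tool_rot: [0.813, 0.582, 0.001, 0.0]
ft_force: [0.0, -0.1, -0.8]
grip_width: 0.0198
grasp_force: 65.8
```

Call:
apply_moves --pt "0 0 0 0" --pt "0 0 0 0" --pt "0 0 0 0" --pt "0 0 0 0" --pt "0 0 0 0" --claw 0.5

```text
clock: 55.43
eef_pos: [0.64, 0.0709, 0.0962]
tool_rot: [0.813, 0.582, 0.0, 0.0]
ft_force: [0.4, 0.2, -0.4]
grip_width: 0.0425
grasp_force: 0.0
```

Call:
apply_moves --pt "0 0 -0.8 0" --pt "0 0 -1 0" --pt "0 0 -1 0" --pt "0 0 -1 0" --pt "0 0 -1 0"

```text
clock: 55.85
eef_pos: [0.6397, 0.0709, 0.1928]
tool_rot: [0.813, 0.582, -0.0, -0.0]
ft_force: [0.2, -0.0, -0.0]
grip_width: 0.0427
grasp_force: 0.0
```

```bash
python3 -c "
from h import *
go(.56,-.15,.22,167.5)
"
```

```text
t55.9 pos [0.6397 0.0709 0.1928] h71.2 j6 115 w0.0427 f0.0
 roll -1.606 tx 1.50 ty -11.65 tz -1.36
```

Call:
apply_moves --pt "0 0 -0.3 -0.11" --pt "0 0 -0.3 -0.11" --pt "0 0 -0.3 -0.11" --pt "0 0 -0.3 -0.11" --pt "0 0 -0.2 -0.11" --claw 0

```text
clock: 56.27
eef_pos: [0.64, 0.071, 0.2206]
tool_rot: [0.612, 0.791, 0.0, 0.0]
ft_force: [-0.3, -0.5, -0.4]
grip_width: 0.0856
grasp_force: 0.0
```

Call:
apply_moves --pt "0 0 0 -0.11" --pt "0 0 0 -0.11" --pt "0 0 0 -0.11" --pt "0 0 0 -0.11" --pt "0 0 0 -0.11"

```text
clock: 56.68
eef_pos: [0.6397, 0.0709, 0.2199]
tool_rot: [0.362, 0.932, 0.0, 0.0]
ft_force: [0.3, 0.5, 0.9]
grip_width: 0.0858
grasp_force: 0.0
```

Call:
apply_moves --pt "0 0 0 -0.11" --pt "0 0 0 -0.11" --pt "0 0 0 -0.11" --pt "0 0 0 -0.11" --pt "0 0 0 -0.066"

```text
clock: 57.1
eef_pos: [0.6398, 0.0709, 0.2199]
tool_rot: [0.106, 0.994, 0.0, 0.0]
ft_force: [-0.2, -0.3, -0.8]
grip_width: 0.0856
grasp_force: 0.0
```

Call:
apply_moves --pt "0.1 -0.7 0 0" --pt "0.1 -1 0 0" --pt "0.1 -1 0 0" --pt "0.1 -1 0 0" --pt "0.1 -1 0 0"

```text
clock: 57.52
eef_pos: [0.6089, -0.0202, 0.2199]
tool_rot: [0.11, 0.994, -0.0, -0.0]
ft_force: [-1.0, 0.0, -0.5]
grip_width: 0.0854
grasp_force: 0.0
```

Call:
apply_moves --pt "0.2 -1 0 0" --pt "0.2 -1 0 0" --pt "0.2 -1 0 0" --pt "0.2 -1 0 0" --pt "0.2 -1 0 0"

```text
clock: 57.93
eef_pos: [0.5675, -0.1136, 0.22]
tool_rot: [0.11, 0.994, -0.0, -0.0]
ft_force: [-0.2, -0.0, 0.6]
grip_width: 0.0852
grasp_force: 0.0
```

Call:
apply_moves --pt "0 -1 0 0" --pt "0 -0.9 0 0" --pt "0 0 0 0" --pt "0 0 0 0" --pt "0 0 0 0"

```text
clock: 58.35
eef_pos: [0.5601, -0.1491, 0.2199]
tool_rot: [0.109, 0.994, 0.0, -0.0]
ft_force: [0.1, 0.4, 0.5]
grip_width: 0.0855
grasp_force: 0.0
```

Call:
apply_moves --pt "0 0 0 0" --pt "0 0 0 0" --pt "0 0 0 0" --pt "0 0 0 0" --pt "0 0 0 0"

```text
clock: 58.77
eef_pos: [0.5605, -0.1486, 0.2198]
tool_rot: [0.108, 0.994, 0.0, -0.0]
ft_force: [0.4, -1.2, 0.0]
grip_width: 0.0853
grasp_force: 0.0
```

```bash
python3 - <<'E'
from lid import *
c=snap('wrist','w12')
for t in(30,45): print(lidfit(c,(.649,-.1515,np.radians(-12.5)),.018,thr=t))
go(.649,-.1515,.049,167.5)
d=snap('top','top6')['image']
o=np.zeros((420,800,3),np.uint8);o[:,:560]=c['image'];o[:240,560:]=cv2.resize(d[140:210,210:280],(240,240),interpolation=2)
cv2.imwrite('pics/m12.png',cv2.convertScaleAbs(o,alpha=1.6))
E
```

```text
(array([ 0.65201302, -0.15163955]), np.float64(-9.982380348776204), np.float64(0.01754937831059307), np.float64(910.0))
(array([ 0.65176071, -0.15149848]), np.float64(-10.430235238975966), np.float64(0.015748183226395256), np.float64(930.0))
t58.8 pos [ 0.5605 -0.1487  0.2198] h167.6 j6 -2 w0.0854 f0.0
 roll 0.001 tx -4.35 ty 0.82 tz 8.54
```

View pics/m12.png

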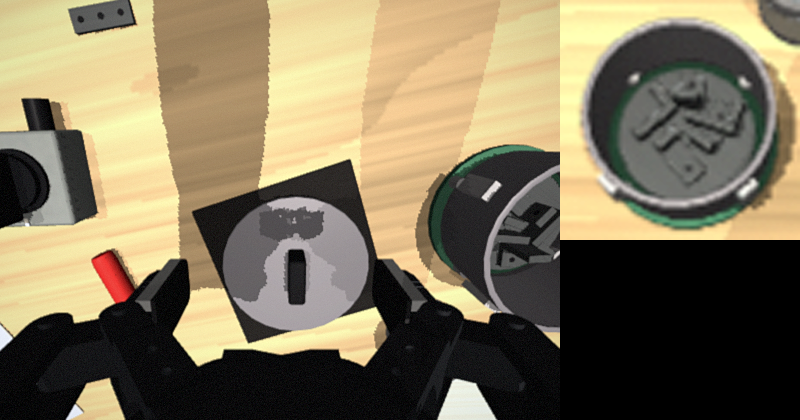

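All five brackets lie low in the pot, and the lid sits flat on the mat with its grip at (296,277). I'll regrip it and check the rim centre.

```bash
python3 - <<'E'
from lid import *
from scipy.ndimage import map_coordinates
def rimfit(fn,g,z,r):
    "circle centre by max radial brightness gradient of projected circle radius r at height z"
    c=pickle.load(open(fn+'.pkl','rb'));im=cv2.GaussianBlur(c['image'],(0,0),.7).astype(float).min(2)
    th=np.linspace(0,2*np.pi,180,endpoint=False)
    def val(p):
        f=lambda rr:np.array([map_coordinates(im,np.array([proj(c,(p[0]+rr*np.cos(t),p[1]+rr*np.sin(t),z))[::-1] for t in th]).T,order=1)])
        return -np.clip(abs(f(r-.003)-f(r+.003)),0,60).mean()
    from scipy.optimize import brute
    G=brute(val,((g[0]-.008,g[0]+.008),(g[1]-.008,g[1]+.008)),Ns=9,finish=None)
    R=minimize(val,G,method='Nelder-Mead',options=dict(initial_simplex=G+np.array([[0,0],[.002,0],[0,.002]])));return R.x.round(4),R.fun
print('lid on pot top1',rimfit('top1',(.645,.088),.113,.083))
print('pot rim top6',rimfit('top6',(.645,.088),.105,.081),rimfit('top6',(.645,.088),.105,.075))
print('lid on pot w2',rimfit('w2',(.645,.088),.113,.083))
print('lid on mat w12',rimfit('w12',(.65,-.151),.026,.083))
go(.6498,-.1514,.049,167.5)
E
```

```text
lid on pot top1 (array([0.649 , 0.0884]), np.float64(-24.761073971819663))
pot rim top6 (array([0.6452, 0.0819]), np.float64(-30.391877500349175)) (array([0.6482, 0.09  ]), np.float64(-46.9661612841657))
lid on pot w2 (array([0.6467, 0.0879]), np.float64(-25.600960767675396))
lid on mat w12 (array([ 0.6502, -0.1502]), np.float64(-49.21756223143966))
t58.9 pos [ 0.5605 -0.1487  0.2198] h167.6 j6 -2 w0.0856 f0.0
 roll 0.001 tx -4.39 ty 0.84 tz 8.54
```

Call:
apply_moves --pt "-0.8 0.15 0 0" --pt "-1 0.2 0 0" --pt "-1 0.2 0 0" --pt "-1 0.2 0 0" --pt "-0.58 0.1 0 0"

```text
clock: 59.28
eef_pos: [0.6513, -0.1511, 0.2194]
tool_rot: [0.108, 0.994, 0.0, 0.0]
ft_force: [-0.8, -0.4, 0.2]
grip_width: 0.0856
grasp_force: 0.0
```

Call:
apply_moves --pt "0 0 0.7 0" --pt "0 0 1 0" --pt "0 0 1 0" --pt "0 0 1 0" --pt "0 0 0.8 0"

```text
clock: 59.7
eef_pos: [0.6491, -0.1511, 0.1279]
tool_rot: [0.109, 0.994, 0.0, -0.001]
ft_force: [0.8, -0.5, 0.5]
grip_width: 0.0851
grasp_force: 0.0
```

Call:
apply_moves --pt "0 0 0.5 0" --pt "0 0 0 0" --pt "0 0 0 0" --pt "0 0 0 0" --pt "0 0 0 0"

```text
clock: 60.12
eef_pos: [0.6507, -0.1516, 0.1216]
tool_rot: [0.109, 0.994, -0.0, 0.002]
ft_force: [0.6, -0.9, 0.3]
grip_width: 0.0855
grasp_force: 0.0
```

```bash
python3 -c "
from h import *
go(.6498,-.1514,.049,167.5)
"
```

```text
t60.1 pos [ 0.6507 -0.1516  0.1216] h167.5 j6 -1 w0.0855 f0.0
 roll 0.001 tx 0.04 ty 0.00 tz 3.63
```

Call:
apply_moves --pt "0 0 0.7 0" --pt "0 0 1 0" --pt "0 0 0.9 0" --pt "0 0 0.6 0" --pt "0 0 0.3 0"

```text
clock: 60.53
eef_pos: [0.649, -0.1512, 0.0486]
tool_rot: [0.109, 0.994, 0.0, -0.001]
ft_force: [-0.2, 0.7, 0.2]
grip_width: 0.0858
grasp_force: 0.0
```

Call:
apply_moves --pt "0 0 0 0" --pt "0 0 0 0" --pt "0 0 0 0" --pt "0 0 0 0" --pt "0 0 0 0"

```text
clock: 60.95
eef_pos: [0.6504, -0.1515, 0.0511]
tool_rot: [0.109, 0.994, -0.0, 0.001]
ft_force: [-0.1, -0.9, -0.1]
grip_width: 0.0856
grasp_force: 0.0
```

Call:
apply_moves --pt "0 0 0 0" --pt "0 0 0 0" --pt "0 0 0 0" --pt "0 0 0 0" --pt "0 0 0 0" --claw 1

```text
clock: 61.37
eef_pos: [0.6496, -0.1513, 0.0498]
tool_rot: [0.109, 0.994, -0.0, -0.0]
ft_force: [0.6, -0.9, 0.1]
grip_width: 0.0255
grasp_force: 0.0
```

Call:
apply_moves --pt "0 0 0 0" --pt "0 0 0 0" --pt "0 0 0 0" --pt "0 0 0 0" --pt "0 0 0 0"

```text
clock: 61.78
eef_pos: [0.6497, -0.1514, 0.0499]
tool_rot: [0.109, 0.994, -0.0, 0.0]
ft_force: [0.8, -0.8, 1.1]
grip_width: 0.0173
grasp_force: 59.1
```

```bash
python3 -c "
from h import *
go(.6498,-.1514,.049,167.5)
"
```

```text
t61.8 pos [ 0.6497 -0.1514  0.0499] h167.5 j6 -1 w0.0173 f59.1
 roll 0.001 tx -0.00 ty 0.00 tz 0.05
```

Call:
apply_moves --pt "0 0 -0.3 0" --pt "0 0 -0.6 0" --pt "0 0 -0.8 0" --pt "0 0 -0.8 0" --pt "0 0 -0.8 0"

```text
clock: 62.2
eef_pos: [0.6492, -0.1512, 0.1168]
tool_rot: [0.109, 0.994, 0.0, -0.0]
ft_force: [0.2, 0.0, -4.0]
grip_width: 0.017
grasp_force: 58.7
```

Call:
apply_moves --pt "0 0 -0.8 0" --pt "0 0 -0.8 0" --pt "0 0 -0.8 0" --pt "0 0 -0.8 0" --pt "0 0 -0.8 0"

```text
clock: 62.62
eef_pos: [0.6492, -0.1512, 0.1972]
tool_rot: [0.109, 0.994, 0.0, -0.0]
ft_force: [0.4, -0.7, -3.7]
grip_width: 0.0172
grasp_force: 58.7
```

Call:
apply_moves --pt "0 0 -0.6 0" --pt "0 0 -0.3 0" --pt "0 0 0 0" --pt "0 0 0 0" --pt "0 0 0 0"

```text
clock: 63.03
eef_pos: [0.649, -0.1512, 0.2126]
tool_rot: [0.109, 0.994, 0.0, -0.001]
ft_force: [0.1, -0.3, -2.9]
grip_width: 0.0173
grasp_force: 58.7
```

```bash
python3 -c "
from h import *
go(.6474,.0888,.215,167.5)
"
```

```text
t63.0 pos [ 0.649  -0.1512  0.2126] h167.5 j6 -1 w0.0173 f58.7
 roll 0.001 tx 2.67 ty 11.70 tz -0.12
```

Call:
apply_moves --pt "0.1 0.4 0 0" --pt "0.2 0.7 0 0" --pt "0.2 0.8 0 0" --pt "0.2 0.8 0 0" --pt "0.2 0.8 0 0"

```text
clock: 63.45
eef_pos: [0.6469, -0.0765, 0.2136]
tool_rot: [0.108, 0.994, 0.0, -0.0]
ft_force: [0.7, 0.7, -3.3]
grip_width: 0.0172
grasp_force: 58.7
```

Call:
apply_moves --pt "0.2 0.8 0 0" --pt "0.2 0.8 0 0" --pt "0.2 0.8 0 0" --pt "0.2 0.8 0 0" --pt "0.2 0.8 0 0"

```text
clock: 63.87
eef_pos: [0.6445, 0.0062, 0.214]
tool_rot: [0.108, 0.994, 0.0, 0.0]
ft_force: [0.3, -0.1, -2.0]
grip_width: 0.0173
grasp_force: 58.7
```

Call:
apply_moves --pt "0.2 0.8 0 0" --pt "0.2 0.8 0 0" --pt "0.2 0.8 0 0" --pt "0.1 0.8 0 0" --pt "0.07 0.8 0 0"

```text
clock: 64.28
eef_pos: [0.6467, 0.0873, 0.2141]
tool_rot: [0.108, 0.994, 0.0, 0.0]
ft_force: [1.0, -0.1, -2.4]
grip_width: 0.0171
grasp_force: 58.7
```

Call:
apply_moves --pt "0 0 0 0" --pt "0 0 0 0" --pt "0 0 0 0" --pt "0 0 0 0" --pt "0 0 0 0"

```text
clock: 64.7
eef_pos: [0.6471, 0.084, 0.2138]
tool_rot: [0.109, 0.994, -0.0, -0.0]
ft_force: [-0.8, 0.7, -2.6]
grip_width: 0.0172
grasp_force: 58.8
```

```bash
python3 -c "
from h import *
go(.6474,.0888,.1362,167.5)
"
```

```text
t64.7 pos [0.6471 0.084  0.2138] h167.5 j6 20 w0.0172 f58.8
 roll -0.001 tx 0.04 ty 0.24 tz 3.88
```

Correct in y and come down to about 10 mm above the seat, then settle.

Call:
apply_moves --pt "0.04 0.24 0 0" --pt "0 0 0.6 0" --pt "0 0 0.7 0" --pt "0 0 0.7 0" --pt "0 0 0.5 0"

```text
clock: 65.12
eef_pos: [0.647, 0.0893, 0.1625]
tool_rot: [0.109, 0.994, -0.0, -0.001]
ft_force: [0.0, -0.5, -2.9]
grip_width: 0.0169
grasp_force: 59.0
```

Call:
apply_moves --pt "0 0 0.3 0" --pt "0 0 0 0" --pt "0 0 0 0" --pt "0 0 0 0" --pt "0 0 0 0"

```text
clock: 65.53
eef_pos: [0.6481, 0.0897, 0.159]
tool_rot: [0.109, 0.994, 0.0, 0.001]
ft_force: [0.5, -0.7, -2.1]
grip_width: 0.017
grasp_force: 59.0
```

Call:
apply_moves --pt "0 0 0 0" --pt "0 0 0 0" --pt "0 0 0 0" --pt "0 0 0 0" --pt "0 0 0 0"

```text
clock: 65.95
eef_pos: [0.6474, 0.0897, 0.1579]
tool_rot: [0.109, 0.994, 0.0, 0.0]
ft_force: [0.5, -0.2, -2.6]
grip_width: 0.0171
grasp_force: 59.0
```

```bash
python3 -c "
from h import *
go(.6474,.0888,.1362,167.5);print(bot.get_obs()['ft_force'])
"
```

```text
t66.0 pos [0.6474 0.0897 0.1579] h167.5 j6 20 w0.0171 f59.0
 roll 0.001 tx -0.01 ty -0.04 tz 1.08
[ 0.48985472 -0.20824073 -2.55366198]
```

Call:
apply_moves --pt "0 -0.04 0.2 0" --pt "0 0 0.2 0" --pt "0 0 0.2 0" --pt "0 0 0.2 0" --pt "0 0 0.1 0"

```text
clock: 66.37
eef_pos: [0.6467, 0.0888, 0.1386]
tool_rot: [0.109, 0.994, -0.0, -0.001]
ft_force: [0.3, -0.1, -2.8]
grip_width: 0.0173
grasp_force: 59.0
```

Call:
apply_moves --pt "0 0 0.05 0" --pt "0 0 0.05 0" --pt "0 0 0 0" --pt "0 0 0 0" --pt "0 0 0 0"

```text
clock: 66.78
eef_pos: [0.6474, 0.0888, 0.1381]
tool_rot: [0.109, 0.994, 0.0, 0.0]
ft_force: [-0.6, 0.2, -2.4]
grip_width: 0.0172
grasp_force: 59.0
```

```bash
python3 -c "
from h import *
go(.6474,.0888,.1362,167.5);print(bot.get_obs()['ft_force'],bot.get_obs()['ft_torque'])
"
```

```text
t66.8 pos [0.6474 0.0888 0.1381] h167.5 j6 20 w0.0172 f59.0
 roll 0.001 tx -0.00 ty -0.00 tz 0.09
[-0.6078556   0.15764043 -2.42643793] [ 0.04434238  0.00159645 -0.01710432]
```

Call:
apply_moves --pt "0 0 0.05 0" --pt "0 0 0.04 0" --pt "0 0 0 0" --pt "0 0 0 0" --pt "0 0 0 0"

```text
clock: 67.2
eef_pos: [0.6475, 0.0889, 0.1372]
tool_rot: [0.109, 0.994, 0.0, 0.001]
ft_force: [-1.8, 0.1, 5.7]
grip_width: 0.0175
grasp_force: 59.9
```

Call:
apply_moves --pt "0 0 0 0" --pt "0 0 0 0" --pt "0 0 0 0" --pt "0 0 0 0" --pt "0 0 0 0" --claw 0

```text
clock: 67.62
eef_pos: [0.6472, 0.0888, 0.1356]
tool_rot: [0.109, 0.994, -0.0, -0.0]
ft_force: [-0.3, 0.1, 0.0]
grip_width: 0.0765
grasp_force: 0.0
```

Call:
apply_moves --pt "0 0 -0.5 0" --pt "0 0 -1 0" --pt "0 0 -1 0" --pt "0 0 -1 0" --pt "0 0 -1 0"

```text
clock: 68.03
eef_pos: [0.6472, 0.0888, 0.2277]
tool_rot: [0.109, 0.994, 0.0, 0.0]
ft_force: [0.2, 0.8, -0.0]
grip_width: 0.0856
grasp_force: 0.0
```

Call:
apply_moves --pt "0.8 -0.5 -1 0" --pt "1 -1 -1 0" --pt "1 -1 -0.3 0" --pt "1 -1 0 0" --pt "0.5 -0.5 0 0"

```text
clock: 68.45
eef_pos: [0.544, 0.028, 0.2742]
tool_rot: [0.109, 0.994, -0.0, 0.001]
ft_force: [0.7, -0.8, -1.1]
grip_width: 0.0857
grasp_force: 0.0
```

Call:
apply_moves --pt "0 0 0 0" --pt "0 0 0 0" --pt "0 0 0 0" --pt "0 0 0 0" --pt "0 0 0 0"

```text
clock: 68.87
eef_pos: [0.5467, 0.0298, 0.2716]
tool_rot: [0.108, 0.994, 0.0, -0.0]
ft_force: [0.5, 0.2, -0.2]
grip_width: 0.0852
grasp_force: 0.0
```

```bash
python3 - <<'E'
from lid import *
c=snap('wrist','w13')
print(lidfit(c,(.6474,.0888,np.radians(-12.5)),.105))
go(.490,-.398,.25,170.5)
d=snap('scene','sc2')['image'];
o=np.zeros((420,800,3),np.uint8);o[:,:560]=c['image'];o[:240,560:]=cv2.resize(d[205:305,240:340],(240,240),interpolation=2)
cv2.imwrite('pics/m13.png',cv2.convertScaleAbs(o,alpha=1.5))
E
```

```text
(array([0.65971782, 0.10023508]), np.float64(-86.66816032700824), np.float64(0.1560336208970459), np.float64(3332.0))
t68.9 pos [0.5465 0.0298 0.2715] h167.6 j6 16 w0.0855 f0.0
 roll -0.049 tx -0.74 ty -21.56 tz 1.08
```

View pics/m13.png

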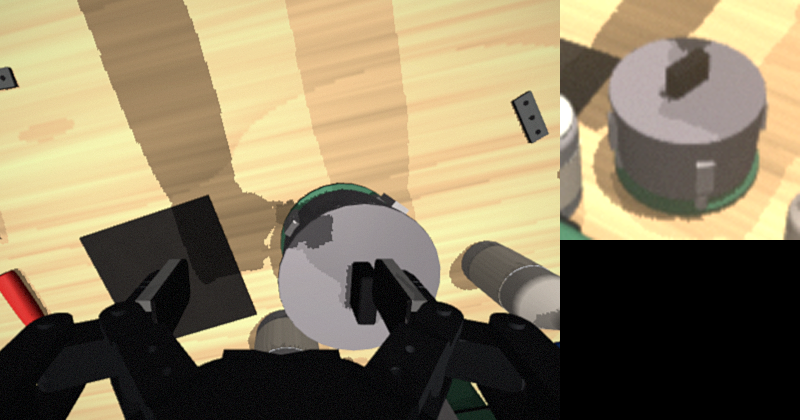

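The lid is flat on the rim in both views (its disc is centred at (360,275) in the wrist view). Now back to the isolator.

Call:
apply_moves --pt "0 -0.5 0 -0.05" --pt "0 -1 0 0" --pt "0 -1 0 0" --pt "0 -1 0 0" --pt "0 -1 0 0"

```text
clock: 69.38
eef_pos: [0.5307, -0.0599, 0.2716]
tool_rot: [0.082, 0.997, 0.0, -0.0]
ft_force: [0.1, -0.7, -0.5]
grip_width: 0.0851
grasp_force: 0.0
```

Call:
apply_moves --pt "0 -1 0 0" --pt "0 -1 0 0" --pt "0 -1 0 0" --pt "0 -1 0 0" --pt "0 -1 0 0"

```text
clock: 69.8
eef_pos: [0.5143, -0.1588, 0.2717]
tool_rot: [0.082, 0.997, 0.0, -0.0]
ft_force: [-0.2, -0.6, -0.2]
grip_width: 0.0853
grasp_force: 0.0
```

Call:
apply_moves --pt "0 -1 0 0" --pt "0 -1 0 0" --pt "0 -1 0 0" --pt "0 -1 0 0" --pt "0 -1 0 0"

```text
clock: 70.22
eef_pos: [0.4979, -0.2575, 0.2716]
tool_rot: [0.082, 0.997, 0.0, -0.0]
ft_force: [-0.1, 0.5, 0.0]
grip_width: 0.0854
grasp_force: 0.0
```

Call:
apply_moves --pt "0 -1 0 0" --pt "0 -1 0 0" --pt "0 -1 0 0" --pt "0 -1 0 0" --pt "0 -1 0 0"

```text
clock: 70.63
eef_pos: [0.4814, -0.3562, 0.2715]
tool_rot: [0.082, 0.997, 0.0, -0.0]
ft_force: [1.1, 0.6, 0.6]
grip_width: 0.0853
grasp_force: 0.0
```

Call:
apply_moves --pt "0 -1 0 0" --pt "0 0 0 0" --pt "0 0 0 0" --pt "0 0 0 0" --pt "0 0 0 0"

```text
clock: 71.05
eef_pos: [0.4784, -0.3742, 0.2719]
tool_rot: [0.082, 0.997, 0.0, -0.0]
ft_force: [0.0, -0.8, -0.9]
grip_width: 0.085
grasp_force: 0.0
```

Call:
apply_moves --pt "0 0 0 0" --pt "0 0 0 0" --pt "0 0 0 0" --pt "0 0 0 0" --pt "0 0 0 0"

```text
clock: 71.47
eef_pos: [0.4781, -0.3748, 0.2721]
tool_rot: [0.082, 0.997, -0.0, 0.0]
ft_force: [0.4, 0.6, 0.7]
grip_width: 0.0855
grasp_force: 0.0
```

```bash
python3 - <<'E'
from h import *
go(.490,-.3985,.081,170.8)
E
```

```text
t71.5 pos [ 0.4781 -0.3748  0.2721] h170.6 j6 -29 w0.0855 f0.0
 roll -0.004 tx -0.78 ty -1.07 tz 9.56
```

Call:
apply_moves --pt "-0.4 -0.5 0 0" --pt "-0.38 -0.57 0 0" --pt "0 0 0.8 0" --pt "0 0 1 0" --pt "0 0 1 0"

```text
clock: 71.88
eef_pos: [0.4903, -0.3993, 0.2159]
tool_rot: [0.083, 0.997, -0.001, 0.001]
ft_force: [0.4, 0.2, -0.7]
grip_width: 0.0853
grasp_force: 0.0
```

Call:
apply_moves --pt "0 0 1 0" --pt "0 0 1 0" --pt "0 0 1 0" --pt "0 0 0.6 0" --pt "0 0 0 0"

```text
clock: 72.3
eef_pos: [0.4881, -0.3973, 0.1403]
tool_rot: [0.083, 0.997, 0.002, -0.003]
ft_force: [-0.5, 0.9, -0.4]
grip_width: 0.0855
grasp_force: 0.0
```

Call:
apply_moves --pt "0 0 0 0" --pt "0 0 0 0" --pt "0 0 0 0" --pt "0 0 0 0" --pt "0 0 0 0"

```text
clock: 72.72
eef_pos: [0.4904, -0.3991, 0.1452]
tool_rot: [0.083, 0.997, -0.001, 0.001]
ft_force: [-0.3, -0.6, 1.0]
grip_width: 0.0854
grasp_force: 0.0
```

```bash
python3 - <<'E'
from h import *
go(.490,-.3985,.081,170.8)
E
```

```text
t72.7 pos [ 0.4904 -0.3991  0.1452] h170.5 j6 -30 w0.0854 f0.0
 roll -0.004 tx 0.02 ty 0.03 tz 3.21
```

Call:
apply_moves --pt "0 0 0.6 0" --pt "0 0 0.9 0" --pt "0 0 0.9 0" --pt "0 0 0.6 0" --pt "0 0 0.2 0"

```text
clock: 73.13
eef_pos: [0.4888, -0.3979, 0.078]
tool_rot: [0.083, 0.997, 0.001, -0.001]
ft_force: [0.2, -0.0, 0.3]
grip_width: 0.0854
grasp_force: 0.0
```

Call:
apply_moves --pt "0 0 0 0" --pt "0 0 0 0" --pt "0 0 0 0" --pt "0 0 0 0" --pt "0 0 0 0" --claw 1

```text
clock: 73.55
eef_pos: [0.4905, -0.3992, 0.0812]
tool_rot: [0.082, 0.997, -0.001, 0.001]
ft_force: [-0.2, -0.1, -0.2]
grip_width: 0.0255
grasp_force: 0.0
```

Call:
apply_moves --pt "0 0 0 0" --pt "0 0 0 0" --pt "0 0 0 0" --pt "0 0 0 0" --pt "0 0 0 0"

```text
clock: 73.97
eef_pos: [0.4903, -0.3989, 0.081]
tool_rot: [0.083, 0.997, -0.0, 0.001]
ft_force: [-1.0, 2.2, 5.7]
grip_width: 0.0151
grasp_force: 59.4
```

Call:
apply_moves --pt "0 0 0 0.1" --pt "0 0 0 0.1" --pt "0 0 0 0.1" --pt "0 0 0 0.1" --pt "0 0 0 0.1"

```text
clock: 74.38
eef_pos: [0.4905, -0.3986, 0.0811]
tool_rot: [0.339, 0.941, 0.0, 0.001]
ft_force: [-0.1, 2.8, 5.7]
grip_width: 0.015
grasp_force: 58.5
```

Call:
apply_moves --pt "0 0 0 0.1" --pt "0 0 0 0.1" --pt "0 0 0 0.1" --pt "0 0 0 0.1" --pt "0 0 0 0.1"

```text
clock: 74.8
eef_pos: [0.4908, -0.3983, 0.081]
tool_rot: [0.571, 0.821, 0.001, 0.001]
ft_force: [-0.1, 2.4, 4.8]
grip_width: 0.0151
grasp_force: 58.5
```

Call:
apply_moves --pt "0 0 0 0.05" --pt "0 0 0 0.02" --pt "0 0 0 0" --pt "0 0 0 0" --pt "0 0 0 0"

```text
clock: 75.22
eef_pos: [0.4909, -0.3984, 0.0811]
tool_rot: [0.597, 0.802, 0.0, 0.001]
ft_force: [-0.7, 1.5, 5.7]
grip_width: 0.0148
grasp_force: 66.1
```

```bash
python3 - <<'E'
from h import *
go(.490,-.3985,.081,110.5);print(bot.get_obs()['ft_torque'],bot.get_obs()['ft_force'])
E
```

```text
t75.2 pos [ 0.4909 -0.3984  0.0811] h106.7 j6 34 w0.0148 f66.1
 roll -0.064 tx 0.01 ty -0.04 tz 0.00
[0.28164597 0.04224296 1.51750345] [-0.66820226  1.52052785  5.74394922]
```

Stop reached: torque is 1.5 N m and the heading is past the on mark. Release, rise and check.

Call:
apply_moves --pt "0 0 0 0" --pt "0 0 0 0" --pt "0 0 0 0" --pt "0 0 0 0" --pt "0 0 0 0" --claw 0

```text
clock: 75.63
eef_pos: [0.4896, -0.3987, 0.0796]
tool_rot: [0.6, 0.8, -0.0, -0.0]
ft_force: [-0.2, 0.0, 0.3]
grip_width: 0.0748
grasp_force: 0.0
```

Call:
apply_moves --pt "0 0 -0.5 0" --pt "0 0 -1 0" --pt "0 0 -1 0" --pt "0 0 -1 0" --pt "0 0 -1 0"

```text
clock: 76.05
eef_pos: [0.4898, -0.3988, 0.1717]
tool_rot: [0.6, 0.8, -0.0, 0.0]
ft_force: [0.7, 0.6, -0.2]
grip_width: 0.0858
grasp_force: 0.0
```

Call:
apply_moves --pt "0 0 -1 0" --pt "1 0 -1 0" --pt "1 0 -1 0" --pt "1 0 0 0" --pt "0.5 0 0 0"

```text
clock: 76.47
eef_pos: [0.4704, -0.3305, 0.2327]
tool_rot: [0.599, 0.801, 0.0, 0.002]
ft_force: [-0.7, 0.5, -0.2]
grip_width: 0.0854
grasp_force: 0.0
```

Call:
apply_moves --pt "0 0 0 0" --pt "0 0 0 0" --pt "0 0 0 0" --pt "0 0 0 0" --pt "0 0 0 0"

```text
clock: 76.88
eef_pos: [0.4701, -0.3322, 0.2291]
tool_rot: [0.6, 0.8, -0.0, -0.001]
ft_force: [0.2, -0.3, -0.9]
grip_width: 0.0853
grasp_force: 0.0
```

```bash
python3 - <<'E'
from h import *
s=snap('scene','sc3')['image'];t=snap('top','top9')['image'];w=snap('wrist','w14')['image']
f=lambda a:cv2.resize(a,(395,296),interpolation=2)
o=np.zeros((592,790,3),np.uint8);o[:296,:395]=f(s[140:320,150:390]);o[:296,395:]=f(t[130:310,180:420]);o[296:,:395]=f(w)
cv2.imwrite('pics/m14.png',cv2.convertScaleAbs(o,alpha=1.5))
E
```

```text
(no output)
```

View pics/m14.png

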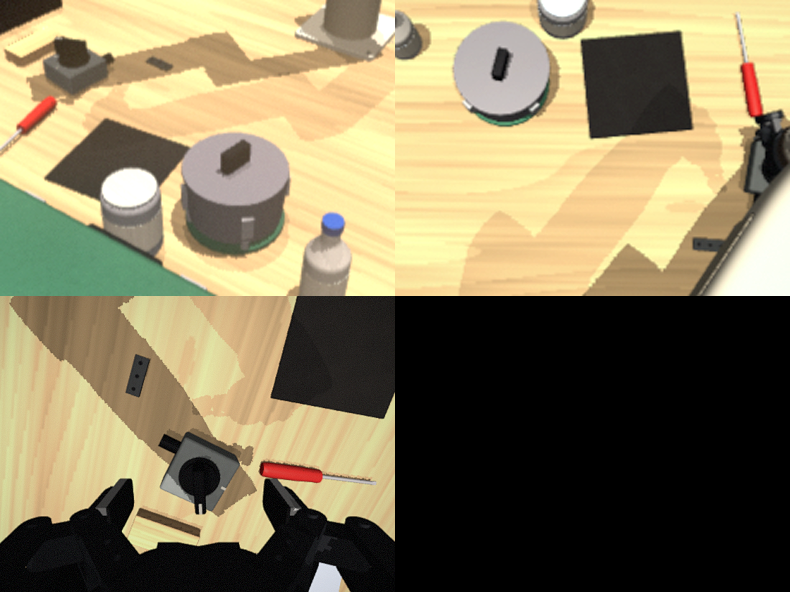

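The lid is seated, no brackets are left on the bench, and the handle at (200,490) points to on with the off mark uncovered. The robot is clear, so I hand the job in.

```bash
python3 -c "
from h import *
print(bot.job_done())"
```

```text
the job is handed in; nothing more can be done
None
```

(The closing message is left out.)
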